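# Pack chocolate sticks and click the covers shut

### The arm

A 6-joint arm with a two-finger parallel gripper is mounted at the origin on the work surface. World frame = base frame: x ahead of the robot, y to its left, z up, the work surface at z = 0. Lengths are in m, angles in rad, forces in N, time in s.
With the tool pointing down it reaches from about 0.325 to 0.775 m from the base axis. Payload 5.5 kg.
Tool frame: the origin (TCP) lies at the very end of the fingers, on their centre line; the grasp point (between the pads) lies 19 mm behind it; z points along the fingers, y is the line along which they close (so a half turn about z gives the same grasp; the last joint's range is limited). The gripper opens to 88 mm and grips with 3 to 60 N. Pads are 20 mm wide; open, the fingers measure 115 mm over their backs; the gripper's body (75 mm by 178 mm) begins 61 mm behind the grasp point.
Start: joints at [-1.289, 0.091, 1.231, -0, 1.82, -0.057], TCP at [0.199, -0.566, 0.223] pointing down, gripper open.
Joint ranges: [-2.87, 2.87], [-0.86, 2.18], [0.17, 2.46], [-1.51, 4.65], [0.06, 2.69], [-2.65, 2.65]. Speed limits (rad/s): [2.57, 2.57, 3.01, 3.14, 3.14, 3.14].

### API

Orientations are given as a unit quaternion [w, x, y, z].
In Python, from rig import bot gives the robot as it stands. The module is installed in compiled form; this text tells all that it offers.
- The arm moves only by the shell command python3 -m jog 'ROWS'. ROWS is JSON, a list of rows, each a list of 7 numbers: the shift along the tool's x, y, z each as a share of 0.04 m, from -1 to 1, then the turn, a rotation vector about the tool's x, y, z each as a share of 0.08 rad, from -1 to 1, then the opening, from 0 (shut) to 1 (fully open). A call has exactly 10 rows; each row shifts and turns the commanded pose from where the row before left it, along the tool's axes as they then stand; what a row does not reach is not made up. A row lasts 1/12 s, in which the tool goes at most 41.7 mm and 7.16 degrees, less where a joint would pass 70% of its speed; a pose out of reach is approached as far as the arm can. A call with a number of a shift or a turn outside -1 to 1 is refused whole. A call with a gripper value outside its range is refused whole. The fingers move at their own pace and stop on an object; the grip force is fixed at half the most. Time passes only in rows, so rows that do not move let the fingers close, or fill a call up. It gives the time, the measured TCP pose, the force, the opening and the grip force at its end, in the units of the state.
- bot.state(): the state, without advancing time (a new reading comes with each control period).
- bot.capture(name): name is "side" or "top" or "wrist"; returns a dict with "color" (480x640x3 uint8, red, green, blue), "K" (3x3 intrinsics, pixels), "world_to_cam" (4x4, takes a point from world to camera coordinates); the wrist camera has in their place "hand_eye" (4x4, takes a point from camera to tool coordinates, whose origin is the TCP and whose axes are the flange's). Camera axes: x right, y down, z forward; pixel columns grow to the right and rows downward; lengths in m; the calibration is good to about 2 mm. A picture is of the moment at which its call begins: read the wrist's pose just before it. There is no depth.
- bot.close_job(): hands the job in; it is judged then, once.
The state is a dict: "t": time; "joint_positions": joint angles; "dq": joint speeds; "tau": joint torques, N m; "tcp_pos": TCP position; "tool_rot": TCP orientation; "ft_force": force on the tool from outside, world axes, zero at the start; "wrist_torque": the same for the moment, N m; "opening": finger opening in m; "finger_force": force on a finger pad.
Only numpy, scipy, OpenCV 4.12 (cv2) and the standard library are available. Lean on these libraries where they do the work, as an engineer would, in place of code of your own. Each camera call takes 0.05 s, during which the arm holds its last target. There are 200 camera calls.

### The job

Pack the hot-chocolate sticks: take every stick off the turntable (and any that has strayed) and lay each one flat and wholly inside a case of its own, chocolate block at the hinge end and wooden stick pointing to the front, where the catch is. Then press the covers of all four cases, empty ones too, down at the front until their catches click and hold them shut, without disturbing the jar, the tin or the carton.

Things in the scene. Friction and masses are not known exactly. Their poses are not given: they have to be found in the camera images.
- stick1: hot-chocolate stick (2 to 4 of the four are present): dark chocolate block 44 long x 34 x 34 mm with a round wooden stick, 8 mm thick, standing 66 mm out of one end; 110 mm long in all, 40 to 85 g. Origin at the centre of the block (17 mm above what it lies on); x axis along the wooden stick, away from the block. They start lying on the turntable, sticks pointing roughly to the robot.
- tip1 (a point): free end of the wooden stick of stick1, 88 mm from the block's centre
- stick2: hot-chocolate stick (2 to 4 of the four are present): dark chocolate block 44 long x 34 x 34 mm with a round wooden stick, 8 mm thick, standing 66 mm out of one end; 110 mm long in all, 40 to 85 g. Origin at the centre of the block (17 mm above what it lies on); x axis along the wooden stick, away from the block. They start lying on the turntable, sticks pointing roughly to the robot.
- tip2 (a point): free end of the wooden stick of stick2, 88 mm from the block's centre
- stick3: hot-chocolate stick (2 to 4 of the four are present): dark chocolate block 44 long x 34 x 34 mm with a round wooden stick, 8 mm thick, standing 66 mm out of one end; 110 mm long in all, 40 to 85 g. Origin at the centre of the block (17 mm above what it lies on); x axis along the wooden stick, away from the block. They start lying on the turntable, sticks pointing roughly to the robot.
- tip3 (a point): free end of the wooden stick of stick3, 88 mm from the block's centre
- stick4: hot-chocolate stick (2 to 4 of the four are present): dark chocolate block 44 long x 34 x 34 mm with a round wooden stick, 8 mm thick, standing 66 mm out of one end; 110 mm long in all, 40 to 85 g. Origin at the centre of the block (17 mm above what it lies on); x axis along the wooden stick, away from the block. They start lying on the turntable, sticks pointing roughly to the robot.
- tip4 (a point): free end of the wooden stick of stick4, 88 mm from the block's centre
- lane1 (a point): case 1 (1 is leftmost, +y; pitch 80 mm): black tray fixed on the packing board, inside 128 long (x) x 46 wide (y) mm, walls 4 mm thick and only 12 mm above the inner floor. Point: centre of the inner floor (16 mm above the counter); x points from the front (catch) to the hinge end, y across, z up. The front faces the robot.
- cover1 (a joint): cover of case 1: clear lid with white edges, 138 long x 54 wide x 32 mm high. Hinge line: across the case's far end, 68 mm from the lane centre, 12 mm above its floor. Angle in rad: 0 shut, about 1.8 open (leaning back past upright), 2.0 at most. A light spring reopens it unless pressed (7 to 12 N at the front edge) past the catch, felt in the last 0.06 rad.
- tab1 (a point): middle of the front edge of cover 1, on its top face (in the cover's frame 136 mm in front of and 32 mm above the hinge line; 60 mm above the counter when shut); a 14 mm thumb tab, 30 mm wide, continues forward of it
- lane2 (a point): case 2 (1 is leftmost, +y; pitch 80 mm): black tray fixed on the packing board, inside 128 long (x) x 46 wide (y) mm, walls 4 mm thick and only 12 mm above the inner floor. Point: centre of the inner floor (16 mm above the counter); x points from the front (catch) to the hinge end, y across, z up. The front faces the robot.
- cover2 (a joint): cover of case 2: clear lid with white edges, 138 long x 54 wide x 32 mm high. Hinge line: across the case's far end, 68 mm from the lane centre, 12 mm above its floor. Angle in rad: 0 shut, about 1.8 open (leaning back past upright), 2.0 at most. A light spring reopens it unless pressed (7 to 12 N at the front edge) past the catch, felt in the last 0.06 rad.
- tab2 (a point): middle of the front edge of cover 2, on its top face (in the cover's frame 136 mm in front of and 32 mm above the hinge line; 60 mm above the counter when shut); a 14 mm thumb tab, 30 mm wide, continues forward of it
- lane3 (a point): case 3 (1 is leftmost, +y; pitch 80 mm): black tray fixed on the packing board, inside 128 long (x) x 46 wide (y) mm, walls 4 mm thick and only 12 mm above the inner floor. Point: centre of the inner floor (16 mm above the counter); x points from the front (catch) to the hinge end, y across, z up. The front faces the robot.
- cover3 (a joint): cover of case 3: clear lid with white edges, 138 long x 54 wide x 32 mm high. Hinge line: across the case's far end, 68 mm from the lane centre, 12 mm above its floor. Angle in rad: 0 shut, about 1.8 open (leaning back past upright), 2.0 at most. A light spring reopens it unless pressed (7 to 12 N at the front edge) past the catch, felt in the last 0.06 rad.
- tab3 (a point): middle of the front edge of cover 3, on its top face (in the cover's frame 136 mm in front of and 32 mm above the hinge line; 60 mm above the counter when shut); a 14 mm thumb tab, 30 mm wide, continues forward of it
- lane4 (a point): case 4 (1 is leftmost, +y; pitch 80 mm): black tray fixed on the packing board, inside 128 long (x) x 46 wide (y) mm, walls 4 mm thick and only 12 mm above the inner floor. Point: centre of the inner floor (16 mm above the counter); x points from the front (catch) to the hinge end, y across, z up. The front faces the robot.
- cover4 (a joint): cover of case 4: clear lid with white edges, 138 long x 54 wide x 32 mm high. Hinge line: across the case's far end, 68 mm from the lane centre, 12 mm above its floor. Angle in rad: 0 shut, about 1.8 open (leaning back past upright), 2.0 at most. A light spring reopens it unless pressed (7 to 12 N at the front edge) past the catch, felt in the last 0.06 rad.
- tab4 (a point): middle of the front edge of cover 4, on its top face (in the cover's frame 136 mm in front of and 32 mm above the hinge line; 60 mm above the counter when shut); a 14 mm thumb tab, 30 mm wide, continues forward of it
- turntable: fixed foot of the turntable, origin on its axis at counter height; carries a round wooden platter 300 mm across that spins freely, 12 mm thick, top face 18 mm above the counter
- jar: amber glass jar with a steel cap, 60 mm across, 90 mm high, leave alone; origin under its centre
- carton: small cardboard carton 70 x 100 x 60 mm, leave alone; origin under its centre
- tin: tin 72 mm across, 70 mm high, leave alone; origin under its centre

How it is judged:
By the outcome, as a careful person would: the job done as asked, in the order asked, and still so for the second after the job is handed in, with the robot touching nothing.
Of stick1, stick2, stick3, stick4 only 2 to 4 are there at a start; the rules pass over those that are not, and their reading is None.
At some moment in a run one of stick1, stick2, stick3, stick4 may be knocked a few centimetres aside while the robot is not near it.
Once in a run the grip may slacken for a moment while it holds something.
It also fails if it takes over 210 s, if anything falls off the work surface, if the arm or the gripper's body presses on something with over 40 N, if the wrist force passes 120 N, or if a joint passes its speed limit or range.

## Working session

There is one attempt and no reset: what is moved stays moved. The work goes in short steps, Python scripts to look and compute and a shell command to move; the robot and the scene stay as the last step left them, time stands still between calls to the robot, and variables do not carry over. Pictures are saved under pics/ and viewed, at most 14 in all, crops included, and the job is handed in when it is done.

```bash
mkdir -p pics
cat > h.py <<'E'
import numpy as np, cv2
from rig import bot
from scipy.spatial.transform import Rotation as R
def save(n,img): cv2.imwrite(f'pics/{n}.png',img[:,:,::-1])
E
python3 - <<'E'
from h import *
s=bot.state(); print(s)
for n in ('top','side'):
    c=bot.capture(n); save(n+'0',c['color']); np.savez(n+'0.npz',**c); print(c['K'],c['world_to_cam'])
E
```

```text
{'t': 0.0, 'joint_positions': array([-1.28870115e+00,  9.18290446e-02,  1.23182761e+00, -3.83704449e-05,
        1.81977541e+00, -5.67240343e-02]), 'dq': array([ 0.00081903, -0.00148664,  0.00086388,  0.00080099,  0.00024526,
       -0.00026593]), 'tau': array([-2.84674752e-04, -4.46455443e+01, -4.06439137e+01,  6.98060752e-02,
        2.94445432e-02, -1.26069758e-04]), 'tcp_pos': array([ 0.19931971, -0.56563292,  0.22155762]), 'tool_rot': array([-9.11785062e-04,  9.85684857e-01,  1.68595722e-01, -1.21898811e-04]), 'ft_force': array([0.09441756, 0.2899126 , 0.04003438]), 'wrist_torque': array([-0.00443524,  0.05095471,  0.0087081 ]), 'finger_force': 0.0, 'opening': 0.08792534483365061}
[[446.54442906   0.         310.379656  ]
 [  0.         446.54442906 236.57030263]
 [  0.           0.           1.        ]] [[ 0.00734566 -0.99985527  0.01534537 -0.00587017]
 [-0.98721399 -0.00969468 -0.15910548  0.49727346]
 [ 0.15923122 -0.01398043 -0.98714232  0.98274622]
 [ 0.          0.          0.          1.        ]]
[[587.53019488   0.         319.11509466]
 [  0.         587.53019488 242.29851545]
 [  0.           0.           1.        ]] [[-0.99852512 -0.05354301 -0.00898508  0.49210655]
 [-0.03256448  0.72308399 -0.6899921   0.06449527]
 [ 0.04344122 -0.68868185 -0.72376113  1.80687318]
 [ 0.          0.          0.          1.        ]]
```

View pics/top0.png

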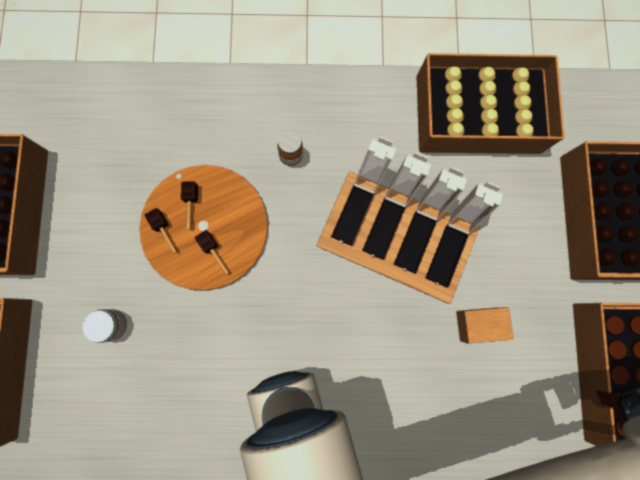

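View pics/side0.png

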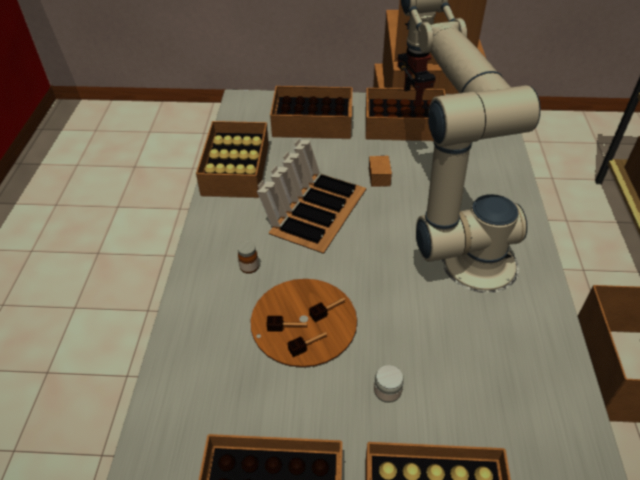

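The top view shows three sticks (blocks at about (188,190), (155,218), (206,240)), platter centre (204,227), and cases from (352,213) to (447,255). The covers lean open, away from the robot.

```bash
cat >> h.py <<'E'
def cast(K,W,px,z):
    px=np.atleast_2d(np.asarray(px,float)); d=np.c_[(px-K[:2,2])/[K[0,0],K[1,1]],np.ones(len(px))]
    Rm,t=W[:3,:3],W[:3,3]; o=-Rm.T@t; d=d@Rm
    return o+d*((z-o[2])/d[:,2])[:,None]
def tri(K1,W1,p1,K2,W2,p2):
    X=cv2.triangulatePoints(K1@W1[:3],K2@W2[:3],np.array(p1,float).reshape(2,1),np.array(p2,float).reshape(2,1)); return (X[:3]/X[3]).ravel()
def wristW(s,c):
    T=np.eye(4); T[:3,:3]=R.from_quat(np.roll(s['tool_rot'],-1)).as_matrix(); T[:3,3]=s['tcp_pos']
    return np.linalg.inv(T@c['hand_eye'])
def blobs(m,amin,amax=1e9):
    cs,_=cv2.findContours(m.astype(np.uint8),cv2.RETR_EXTERNAL,cv2.CHAIN_APPROX_NONE)
    return [c for c in cs if amin<cv2.contourArea(c)<amax]
E
python3 - <<'E'
from h import *
cam={n:np.load(n+'0.npz') for n in('top','side')}
T,S=cam['top'],cam['side']
img=T['color'].astype(int); dark=img.max(2)<70
for (x0,y0,x1,y1),nm,z in(((330,180,470,290),'lane',.016),((140,165,270,290),'block',.052)):
    m=np.zeros_like(dark); m[y0:y1,x0:x1]=dark[y0:y1,x0:x1]
    for c in blobs(m,60):
        (u,v),wh,a=cv2.minAreaRect(c); b=cv2.boxPoints(((u,v),wh,a))
        print(nm,round(u),round(v),np.round(wh),round(a),cast(T['K'],T['world_to_cam'],[(u,v)],z).round(3)[0][:2], cast(T['K'],T['world_to_cam'],b,z)[:,:2].round(3).tolist())
img=S['color'].astype(int); dark=img.max(2)<75
for (x0,y0,x1,y1),nm,z in(((270,165,370,250),'lane',.016),((250,280,360,365),'block',.03)):
    m=np.zeros_like(dark); m[y0:y1,x0:x1]=dark[y0:y1,x0:x1]
    for c in blobs(m,40):
        (u,v),wh,a=cv2.minAreaRect(c)
        print('side',nm,round(u),round(v),np.round(wh),round(a),cast(S['K'],S['world_to_cam'],[(u,v)],z).round(3)[0][:2])
for n,px,z in(('platter',(204,227),.018),('jar',(290,150),.09),('tin',(100,326),.07),('carton',(489,325),.06)): print(n,cast(T['K'],T['world_to_cam'],[px],z).round(3))
E
```

```text
lane 447 256 [24. 57.] 22 [ 0.458 -0.321] [[0.406, -0.269], [0.531, -0.323], [0.51, -0.375], [0.386, -0.32]]
lane 415 242 [23. 57.] 22 [ 0.49  -0.248] [[0.438, -0.196], [0.563, -0.25], [0.542, -0.301], [0.418, -0.246]]
lane 384 229 [23. 56.] 23 [ 0.521 -0.174] [[0.47, -0.124], [0.594, -0.177], [0.574, -0.226], [0.45, -0.172]]
lane 352 215 [22. 56.] 23 [ 0.553 -0.1  ] [[0.502, -0.051], [0.626, -0.103], [0.605, -0.151], [0.482, -0.098]]
block 207 242 [20. 15.] 56 [0.481 0.232] [[0.491, 0.259], [0.51, 0.232], [0.472, 0.205], [0.453, 0.232]]
block 157 220 [21. 17.] 63 [0.531 0.347] [[0.543, 0.375], [0.561, 0.343], [0.518, 0.319], [0.501, 0.352]]
block 190 192 [20. 16.] 90 [0.596 0.275] [[0.619, 0.294], [0.62, 0.258], [0.573, 0.256], [0.572, 0.292]]
side lane 302 230 [44. 16.] 19 [ 0.555 -0.106]
side lane 313 214 [43. 15.] 18 [ 0.522 -0.179]
side lane 324 199 [42. 14.] 18 [ 0.491 -0.253]
side lane 334 185 [40. 14.] 18 [ 0.459 -0.328]
side block 297 346 [16. 19.] 63 [0.533 0.346]
side block 276 324 [15. 17.] 90 [0.598 0.276]
side block 318 312 [15. 18.] 63 [0.483 0.23 ]
platter [[0.521 0.247 0.018]]
jar [[0.686 0.046 0.09 ]]
tin [[0.294 0.447 0.07 ]]
carton [[ 0.302 -0.394  0.06 ]]
```

```bash
cat >> h.py <<'E'
def yaw(s): m=R.from_quat(np.roll(s['tool_rot'],-1)).as_matrix(); return np.arctan2(m[1,0],m[0,0])
def plan(x,y,z,th):
    "turn in units of .08, shifts in units of .04 along the tool axes AFTER the turn; all as (dx,dy,dz,turn)"
    s=bot.state(); d=np.array([x,y,z])-s['tcp_pos']; c,q=np.cos(th),np.sin(th)
    print('shift',np.round([(c*d[0]+q*d[1])/.04,(q*d[0]-c*d[1])/.04,-d[2]/.04],2),'turn z',round(-(th-yaw(s))/.08,2))
E
R='[0.42,-0.58,-0.2,0,0,0,1]'
python3 -m jog '[[0.42,-0.58,-0.2,0,0,0,1],[0.42,-0.58,-0.2,0,0,0,1],[0.42,-0.58,-0.2,0,0,0,1],[0.42,-0.58,-0.2,0,0,0,1],[0.42,-0.58,-0.2,0,0,0,1],[0.42,-0.58,-0.2,0,0,0,1],[0.42,-0.58,-0.2,0,0,0,1],[0.42,-0.58,-0.2,0,0,0,1],[0.42,-0.58,-0.2,0,0,0,1],[0.42,-0.58,-0.2,0,0,0,1]]'
python3 -m jog '[[0.42,-0.58,0,0,0,0,1],[0.42,-0.58,0,0,0,0,1],[0.42,-0.58,0,0,0,0,1],[0.42,-0.58,0,0,0,0,1],[0.42,-0.58,0,0,0,0,1],[0.42,-0.58,0,0,0,0,1],[0.42,-0.58,0,0,0,0,1],[0.42,-0.58,0,0,0,0,1],[0.42,-0.58,0,0,0,0,1],[0.42,-0.58,0,0,0,0,1]]'
python3 -m jog '[[0.42,-0.58,0,0,0,0,1],[0.42,-0.58,0,0,0,0,1],[0.42,-0.58,0,0,0,0,1],[0.42,-0.58,0,0,0,0,1],[0.42,-0.58,0,0,0,0,1],[0.42,-0.58,0,0,0,0,1],[0.42,-0.58,0,0,0,0,1],[0.42,-0.58,0,0,0,0,1],[0,0,0,0,0,0,1],[0,0,0,0,0,0,1]]'
python3 - <<'E'
from h import *
s=bot.state(); c=bot.capture('wrist'); save('w1',c['color']); np.savez('w1.npz',W=wristW(s,c),**c)
print(s['tcp_pos'],yaw(s),s['joint_positions'],c['hand_eye'],c['K'])
E
```

```text
t: 0.93
tcp_pos: [0.2808, -0.2898, 0.3026]
tool_rot: [-0.0, 0.986, 0.168, -0.0]
ft_force: [-0.1, 0.6, 0.0]
opening: 0.088
finger_force: 0.0
t: 1.77
tcp_pos: [0.3621, -0.0152, 0.3024]
tool_rot: [-0.0, 0.986, 0.169, -0.0]
ft_force: [0.7, -0.9, -0.3]
opening: 0.0882
finger_force: 0.0
t: 2.6
tcp_pos: [0.427, 0.2039, 0.3015]
tool_rot: [0.0, 0.985, 0.17, -0.001]
ft_force: [-0.4, 0.8, 0.1]
opening: 0.0876
finger_force: 0.0
[0.4269717  0.20392927 0.30152088] 0.3412048985842533 [ 3.73764747e-01 -2.13650583e-01  1.38209896e+00 -1.47164562e-04
  1.97569217e+00  1.60329810e+00] [[ 1.15941418e-04 -9.55919609e-01 -2.93628487e-01  8.05548013e-02]
 [ 9.99999158e-01 -2.68697136e-04  1.26961176e-03  4.52211314e-06]
 [-1.29254391e-03 -2.93628387e-01  9.55918772e-01 -1.62056402e-01]
 [ 0.00000000e+00  0.00000000e+00  0.00000000e+00  1.00000000e+00]] [[343.89450266   0.         323.82758503]
 [  0.         343.89450266 238.47250982]
 [  0.           0.           1.        ]]
```

View pics/w1.png

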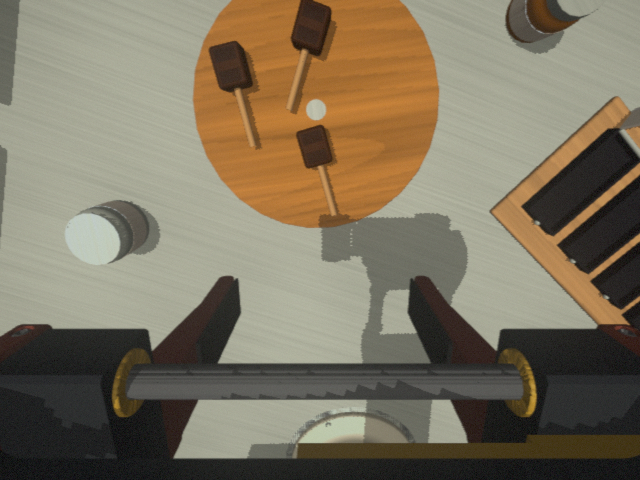

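```bash
python3 -m jog '[[0.8,-0.38,0.75,0,0,0,1],[0.8,-0.38,0.75,0,0,0,1],[0,0,0,0,0,0,1],[0,0,0,0,0,0,1],[0,0,0,0,0,0,1],[0,0,0,0,0,0,1],[0,0,0,0,0,0,1],[0,0,0,0,0,0,1],[0,0,0,0,0,0,1],[0,0,0,0,0,0,1]]'
python3 - <<'E'
from h import *
s=bot.state(); c=bot.capture('wrist'); save('w2',c['color']); np.savez('w2.npz',W=wristW(s,c),**c)
def meas(f,r):
    d=np.load(f); m=d['color'].max(2)<85; m[300:]=0; m[:, :150]=0; m[:,480:]=0
    out=[]
    for b in blobs(m,300):
        M=cv2.moments(b); u=(M['m10']/M['m00'],M['m01']/M['m00'])
        p=cast(d['K'],d['W'],b.reshape(-1,2),.052)[:,:2]
        rc=cv2.minAreaRect((p*1000).astype(np.float32))
        out.append((u,rc)); print(f,np.round(u),np.round(rc[0]),np.round(rc[1]),round(rc[2]))
    return d,out
d1,o1=meas('w1.npz',0); d2,o2=meas('w2.npz',0)
for u,rc in o1:
    v=min(o2,key=lambda o:np.hypot(*np.subtract(o[1][0],rc[0])))
    print(tri(d1['K'],d1['W'],u,d2['K'],d2['W'],v[0]).round(4))
E
```

```text
t: 3.48
tcp_pos: [0.4723, 0.2478, 0.2496]
tool_rot: [-0.0, 0.986, 0.168, 0.001]
ft_force: [0.9, 0.0, -0.7]
opening: 0.0877
finger_force: 0.0
w1.npz [423. 289.] [365.  38.] [33. 48.] 20
w1.npz [224. 289.] [275. 293.] [33. 46.] 20
w1.npz [314. 146.] [484. 235.] [43. 33.] 35
w1.npz [231.  66.] [533. 348.] [47. 37.] 32
w1.npz [311.  27.] [598. 278.] [48. 35.] 1
w2.npz [423. 289.] [428. 106.] [29. 42.] 19
w2.npz [224. 289.] [350. 330.] [29. 40.] 19
w2.npz [338. 203.] [486. 237.] [46. 33.] 35
w2.npz [248. 120.] [535. 349.] [43. 36.] 32
w2.npz [336.  77.] [599. 280.] [45. 33.] 1
[ 7.449   9.5143 20.603 ]
[ 8.7712 -1.7999 15.2885]
[0.4843 0.2355 0.0372]
[0.5349 0.3528 0.0357]
[0.6029 0.2804 0.0338]
```

View pics/w2.png

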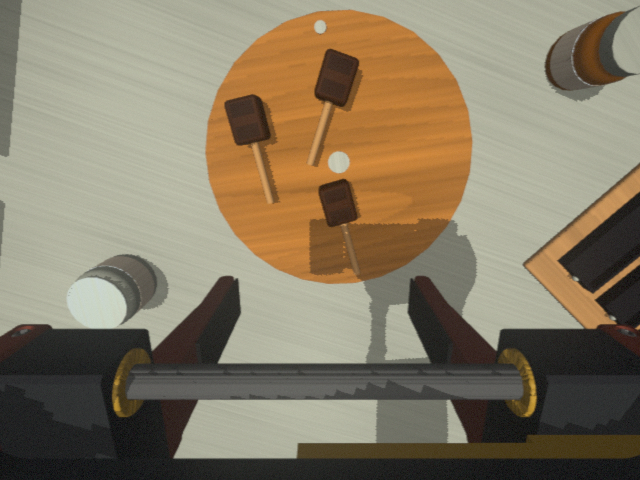

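Three sticks show clearly: A at (338,203), B at (248,120), C at (336,77). Next is a wrist view of the cases.

```bash
python3 -m jog '[[-0.45,0.83,-0.16,0,0,0,1],[-0.45,0.83,-0.16,0,0,0,1],[-0.45,0.83,-0.16,0,0,0,1],[-0.45,0.83,-0.16,0,0,0,1],[-0.45,0.83,-0.16,0,0,0,1],[-0.45,0.83,-0.16,0,0,0,1],[-0.45,0.83,-0.16,0,0,0,1],[-0.45,0.83,-0.16,0,0,0,1],[-0.45,0.83,-0.16,0,0,0,1],[-0.45,0.83,-0.16,0,0,0,1]]'
python3 -m jog '[[-0.45,0.83,-0.16,0,0,0,1],[-0.45,0.83,-0.16,0,0,0,1],[0,0,0,0,0,0,1],[0,0,0,0,0,0,1],[0,0,0,0,0,0,1],[0,0,0,0,0,0,1],[0,0,0,0,0,0,1],[0,0,0,0,0,0,1],[0,0,0,0,0,0,1],[0,0,0,0,0,0,1]]'
python3 - <<'E'
from h import *
s=bot.state(); c=bot.capture('wrist'); save('w3',c['color']); np.savez('w3.npz',W=wristW(s,c),**c)
W=wristW(s,c); m=c['color'].max(2)<60; m[330:]=0
T=np.load('top0.npz'); tp=[(352,215),(384,229),(415,242),(447,256)]
for b in blobs(m,800):
    (u,v),wh,a=cv2.minAreaRect(b)
    p=cast(c['K'],W,b.reshape(-1,2),.020)[:,:2]
    rc=cv2.minAreaRect((p*1000).astype(np.float32))
    X=[tri(c['K'],W,(u,v),T['K'],T['world_to_cam'],t) for t in tp]
    print(round(u),round(v),np.round(rc[0]),np.round(rc[1]),round(rc[2],1),[x.round(3).tolist() for x in X if abs(x[2])<.05])
E
```

```text
t: 4.37
tcp_pos: [0.4121, -0.1266, 0.3134]
tool_rot: [0.0, 0.986, 0.169, 0.0]
ft_force: [-0.6, -0.1, -0.1]
opening: 0.0878
finger_force: 0.0
t: 5.2
tcp_pos: [0.4012, -0.199, 0.3256]
tool_rot: [0.0, 0.986, 0.169, 0.0]
ft_force: [0.5, 0.1, -0.6]
opening: 0.0876
finger_force: 0.0
227 312 [ 182. -120.] [ 43. 106.] 72.0 []
422 311 [ 282. -400.] [110.  47.] 59.7 []
425 183 [ 459. -322.] [ 57. 136.] 67.2 [[0.461, -0.331, -0.008]]
383 141 [ 491. -249.] [ 54. 133.] 66.7 [[0.495, -0.254, -0.01]]
340 96 [ 523. -175.] [ 52. 131.] 66.8 [[0.526, -0.178, -0.004]]
290 49 [ 554. -102.] [ 55. 134.] 67.0 [[0.555, -0.1, 0.014]]
```

View pics/w3.png

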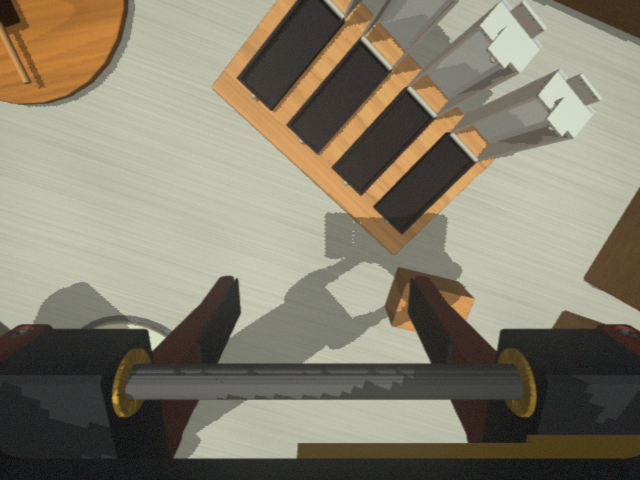

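Cases 1 to 4 show as black floors at (290,49), (340,96), (383,141) and (425,183). Now I go to stick A and turn the tool so the camera faces the robot.

```bash
python3 -m jog '[[0.47,-0.8,0,0,0,0,1],[0.47,-0.8,0,0,0,0,1],[0.47,-0.8,0,0,0,0,1],[0.47,-0.8,0,0,0,0,1],[0.47,-0.8,0,0,0,0,1],[0.47,-0.8,0,0,0,0,1],[0.47,-0.8,0,0,0,0,1],[0.47,-0.8,0,0,0,0,1],[0.47,-0.8,0,0,0,0,1],[0.47,-0.8,0,0,0,0,1]]' >/dev/null
python3 -m jog '[[0.47,-0.8,0,0,0,-1,1],[0.47,-0.8,0,0,0,-1,1],[0,0,0.3,0,0,-1,1],[0,0,0.3,0,0,-1,1],[0,0,0.3,0,0,-1,1],[0,0,0.3,0,0,-1,1],[0,0,0.3,0,0,-1,1],[0,0,0.3,0,0,-1,1],[0,0,0.3,0,0,-1,1],[0,0,0.3,0,0,-1,1]]'
python3 -m jog '[[0,0,0.3,0,0,-1,0.68],[0,0,0.3,0,0,-1,0.68],[0,0,0.3,0,0,-1,0.68],[0,0,0.3,0,0,-1,0.68],[0,0,0,0,0,-1,0.68],[0,0,0,0,0,-1,0.68],[0,0,0,0,0,-1,0.68],[0,0,0,0,0,-1,0.68],[0,0,0,0,0,-1,0.68],[0,0,0,0,0,-1,0.68]]' >/dev/null
python3 -m jog '[[0,0,0,0,0,-1,0.68],[0,0,0,0,0,-1,0.68],[0,0,0,0,0,-1,0.68],[0,0,0,0,0,-1,0.68],[0,0,0,0,0,-1,0.68],[0,0,0,0,0,-1,0.68],[0,0,0,0,0,-1,0.68],[0,0,0,0,0,-1,0.68],[0,0,0,0,0,-1,0.68],[0,0,0,0,0,-1,0.68]]' >/dev/null
python3 -m jog '[[0,0,0,0,0,-1,0.68],[0,0,0,0,0,-1,0.68],[0,0,0,0,0,-1,0.68],[0,0,0,0,0,-1,0.68],[0,0,0,0,0,-1,0.68],[0,0,0,0,0,-1,0.68],[0,0,0,0,0,-1,0.68],[0,0,0,0,0,-1,0.68],[0,0,0,0,0,-1,0.68],[0,0,0,0,0,-1,0.68]]' >/dev/null
python3 -m jog '[[0,0,0,0,0,-0.6,0.68],[0,0,0,0,0,0,0.68],[0,0,0,0,0,0,0.68],[0,0,0,0,0,0,0.68],[0,0,0,0,0,0,0.68],[0,0,0,0,0,0,0.68],[0,0,0,0,0,0,0.68],[0,0,0,0,0,0,0.68],[0,0,0,0,0,0,0.68],[0,0,0,0,0,0,0.68]]'
python3 - <<'E'
from h import *
s=bot.state(); print(s['joint_positions'],np.degrees(yaw(s))%360)
c=bot.capture('wrist'); save('w4',c['color']); W=wristW(s,c)
m=c['color'].max(2)<85; m[320:]=0; m[:,:100]=0;m[:,540:]=0
for b in blobs(m,300):
    p=cast(c['K'],W,b.reshape(-1,2),.052)[:,:2]; rc=cv2.minAreaRect((p*1000).astype(np.float32)); print(np.round(rc[0]),np.round(rc[1]),round(rc[2],1))
plan(.485,.236,.08,np.radians(215))
E
```

```text
t: 6.92
tcp_pos: [0.4831, 0.2381, 0.2289]
tool_rot: [-0.0, 0.841, 0.541, -0.0]
ft_force: [-0.4, 0.4, 0.1]
opening: 0.0876
finger_force: 0.0
t: 10.25
tcp_pos: [0.4832, 0.238, 0.1816]
tool_rot: [-0.0, -0.221, 0.975, 0.0]
ft_force: [-0.8, 0.7, 0.4]
opening: 0.0597
finger_force: 0.0
[ 3.94494240e-01 -7.87020182e-02  1.47366465e+00  8.87764025e-06
  1.74663347e+00 -1.62141311e+00] 205.5030720987334
[577. 198.] [43. 44.] 25.5
[510. 335.] [44. 44.] 25.5
[481. 234.] [47. 33.] 35.4
shift [-0.01 -0.07  2.54] turn z -80.61
```

```bash
sed -i "s/round(-(th-yaw(s))\/.08,2)/round(-((th-yaw(s)+np.pi)%(2*np.pi)-np.pi)\/.08,2)/" h.py
python3 -m jog '[[0,0,0.5,0,0,-1,0.68],[0,-0.06,0.5,0,0,-1,0.68],[0,0,0.5,0,0,0,0.68],[0,0,0.5,0,0,0,0.68],[0,0,0.5,0,0,0,0.68],[0,0,0.4,0,0,0,0.68],[0,0,0.4,0,0,0,0.68],[0,0,0.2,0,0,0,0.68],[0,0,0.2,0,0,0,0.68],[0,0,0,0,0,0,0.68]]'
python3 -m jog '[[0,0,0,0,0,0,0],[0,0,0,0,0,0,0],[0,0,0,0,0,0,0],[0,0,0,0,0,0,0],[0,0,0,0,0,0,0],[0,0,0,0,0,0,0],[0,0,0,0,0,0,0],[0,0,0,0,0,0,0],[0,0,0,0,0,0,0],[0,0,0,0,0,0,0]]'
python3 -m jog '[[0,0,-0.5,0,0,0,0],[0,0,-0.5,0,0,0,0],[0,0,-0.5,0,0,0,0],[0,0,-0.5,0,0,0,0],[0,0,-0.5,0,0,0,0],[0,0,-0.5,0,0,0,0],[0,0,-0.5,0,0,0,0],[0,0,0,0,0,0,0],[0,0,0,0,0,0,0],[0,0,0,0,0,0,0]]'
python3 - <<'E'
from h import *
c=bot.capture('top'); save('t2',c['color'])
print(np.degrees(yaw(bot.state()))%360); plan(.5825,-.114,.15,np.radians(156.8))
E
```

```text
t: 11.13
tcp_pos: [0.4837, 0.2356, 0.0321]
tool_rot: [-0.001, -0.298, 0.955, -0.0]
ft_force: [0.5, 0.2, -0.0]
opening: 0.0595
finger_force: 0.0
t: 11.97
tcp_pos: [0.4849, 0.2361, 0.0345]
tool_rot: [0.001, -0.298, 0.955, 0.0]
ft_force: [-0.3, 0.5, 6.3]
opening: 0.0337
finger_force: 30.0
t: 12.8
tcp_pos: [0.4839, 0.2357, 0.1716]
tool_rot: [-0.001, -0.298, 0.955, -0.0]
ft_force: [-0.4, 0.7, -0.3]
opening: 0.0339
finger_force: 30.0
214.6741004450341
shift [-5.71 -7.06  0.53] turn z 12.63
```

```bash
python3 -m jog '[[0,0,0,0,0,1,0],[0,0,0,0,0,1,0],[0,0,0,0,0,1,0],[0,0,0,0,0,1,0],[0,0,0,0,0,1,0],[0,0,0,0,0,1,0],[0,0,0,0,0,1,0],[0,0,0,0,0,1,0],[0,0,0,0,0,1,0],[0,0,0,0,0,1,0]]' >/dev/null
python3 -m jog '[[0,0,0,0,0,1,0],[0,0,0,0,0,1,0],[0,0,0,0,0,0.6,0],[-0.57,-0.7,0,0,0,0,0],[-0.57,-0.7,0,0,0,0,0],[-0.57,-0.7,0,0,0,0,0],[-0.57,-0.7,0,0,0,0,0],[-0.57,-0.7,0,0,0,0,0],[-0.57,-0.7,0,0,0,0,0],[-0.57,-0.7,0,0,0,0,0]]' 
python3 -m jog '[[-0.57,-0.7,0,0,0,0,0],[-0.57,-0.7,0,0,0,0,0],[-0.57,-0.7,0,0,0,0,0],[0,0,0,0,0,0,0],[0,0,0,0,0,0,0],[0,0,0,0,0,0,0],[0,0,0,0,0,0,0],[0,0,0,0,0,0,0],[0,0,0,0,0,0,0],[0,0,0,0,0,0,0]]'
python3 - <<'E'
from h import *
s=bot.state(); print(np.degrees(yaw(s))%360,s['joint_positions']); plan(.5825,-.114,.032,np.radians(156.8))
c=bot.capture('wrist'); save('w5',c['color'])
E
```

```text
t: 14.52
tcp_pos: [0.5538, -0.0086, 0.1714]
tool_rot: [-0.001, 0.2, 0.98, -0.0]
ft_force: [1.5, 0.3, -1.0]
opening: 0.0338
finger_force: 30.0
t: 15.35
tcp_pos: [0.5844, -0.1101, 0.1738]
tool_rot: [0.0, 0.199, 0.98, 0.0]
ft_force: [0.6, 0.7, -0.7]
opening: 0.0338
finger_force: 30.0
156.99974537052233 [-2.43487205e-01  7.18353704e-02  1.33720293e+00  8.20202005e-05
  1.73219905e+00 -1.41284019e+00]
shift [ 0.   -0.11  3.55] turn z 0.04
```

View pics/w5.png

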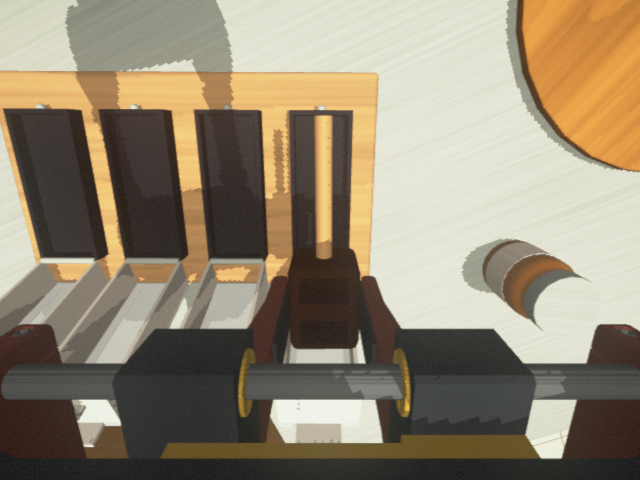

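The stick is level, centred and aligned over case 1 (wooden tip at (324,115), block at (324,300)). I lower it now.

```bash
python3 -m jog '[[0,-0.11,0.5,0,0,0,0],[0,0,0.5,0,0,0,0],[0,0,0.5,0,0,0,0],[0,0,0.5,0,0,0,0],[0,0,0.5,0,0,0,0],[0,0,0.4,0,0,0,0],[0,0,0.3,0,0,0,0],[0,0,0.2,0,0,0,0],[0,0,0.1,0,0,0,0],[0,0,0,0,0,0,0]]' 
python3 -m jog '[[0,0,0,0,0,0,0.55],[0,0,0,0,0,0,0.55],[0,0,0,0,0,0,0.55],[0,0,0,0,0,0,0.55],[0,0,0,0,0,0,0.55],[0,0,0,0,0,0,0.55],[0,0,0,0,0,0,0.55],[0,0,-0.2,0,0,0,0.55],[0,0,-0.5,0,0,0,0.55],[0,0,-0.5,0,0,0,0.55]]' 
python3 -m jog '[[0,0,-0.6,0,0,0,0.6],[0,0,-0.6,0,0,0,0.6],[0,0,-0.6,0,0,0,0.6],[0,0,-0.6,0,0,0,0.6],[0,0,0,0,0,0,0.6],[0,0,0,0,0,0,0.6],[0,0,0,0,0,0,0.6],[0,0,0,0,0,0,0.6],[0,0,0,0,0,0,0.6],[0,0,0,0,0,0,0.6]]'
python3 - <<'E'
from h import *
s=bot.state(); 
c=bot.capture('wrist'); t=bot.capture('top'); save('m6',np.hstack([cv2.resize(c['color'],(400,300)),cv2.resize(t['color'],(400,300))]))
m=t['color'].max(2)<70; m[:165]=0;m[290:]=0;m[:,:140]=0;m[:,270:]=0
for b in blobs(m,60):
    p=cast(t['K'],t['world_to_cam'],b.reshape(-1,2),.052)[:,:2]; rc=cv2.minAreaRect((p*1000).astype(np.float32)); print(np.round(rc[0])+4,np.round(rc[1]),round(rc[2],1))
E
```

```text
t: 16.23
tcp_pos: [0.5828, -0.115, 0.0337]
tool_rot: [0.0, 0.2, 0.98, 0.0]
ft_force: [1.4, -0.2, 0.0]
opening: 0.034
finger_force: 30.0
t: 17.07
tcp_pos: [0.5819, -0.1149, 0.0815]
tool_rot: [-0.001, 0.2, 0.98, 0.0]
ft_force: [0.3, 0.3, -0.1]
opening: 0.0482
finger_force: 0.0
t: 17.9
tcp_pos: [0.5822, -0.115, 0.1761]
tool_rot: [-0.001, 0.2, 0.98, 0.0]
ft_force: [0.4, 0.3, 0.6]
opening: 0.0525
finger_force: 0.0
[535. 351.] [50. 37.] 31.8
[600. 280.] [47. 39.] 0.6
```

View pics/m6.png

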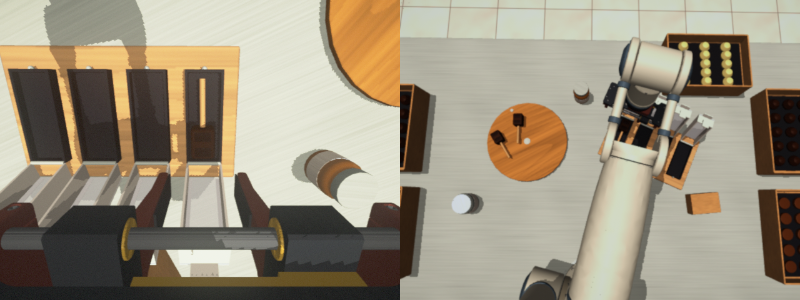

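Stick A lies in case 1 (about (204,110) in the left picture). B and C have not moved. On to B.

```bash
python3 -m jog '[[0.47,0.85,0,0,0,0,0.68],[0.47,0.85,0,0,0,0,0.68],[0.47,0.85,0,0,0,0,0.68],[0.47,0.85,0,0,0,0,0.68],[0.47,0.85,0,0,0,0,0.68],[0.47,0.85,0,0,0,0,0.68],[0.47,0.85,0,0,0,0,0.68],[0.47,0.85,0,0,0,0,0.68],[0.47,0.85,0,0,0,0,0.68],[0.47,0.85,0,0,0,0,0.68]]' >/dev/null
python3 -m jog '[[0.47,0.85,0,0,0,0,0.68],[0.47,0.85,0,0,0,-1,0.68],[0,0,0,0,0,-1,0.68],[0,0,0,0,0,-1,0.68],[0,0,0,0,0,-1,0.68],[0,0,0,0,0,-1,0.68],[0,0,0,0,0,-1,0.68],[0,0,0,0,0,-1,0.68],[0,0,0,0,0,-1,0.68],[0,0,0,0,0,-1,0.68]]'  >/dev/null
python3 -m jog '[[0,0,0,0,0,-1,0.68],[0,0,0,0,0,-1,0.68],[0,0,0,0,0,-1,0.68],[0,0,0,0,0,0,0.68],[0,0,0,0,0,0,0.68],[0,0,0,0,0,0,0.68],[0,0,0,0,0,0,0.68],[0,0,0,0,0,0,0.68],[0,0,0,0,0,0,0.68],[0,0,0,0,0,0,0.68]]'
python3 - <<'E'
from h import *
s=bot.state(); print(np.degrees(yaw(s))%360)
c=bot.capture('wrist'); save('w7',c['color']); W=wristW(s,c)
m=c['color'].max(2)<85; m[320:]=0; m[:,:100]=0;m[:,540:]=0
for b in blobs(m,300):
    p=cast(c['K'],W,b.reshape(-1,2),.052)[:,:2]; rc=cv2.minAreaRect((p*1000).astype(np.float32)); print(np.round(rc[0]),np.round(rc[1]),round(rc[2],1))
plan(.535,.350,.033,np.radians(212))
E
```

```text
t: 20.5
tcp_pos: [0.5351, 0.3487, 0.1776]
tool_rot: [0.0, -0.275, 0.961, 0.0]
ft_force: [-0.5, -0.4, 0.3]
opening: 0.0596
finger_force: 0.0
211.9011895602679
[550. 447.] [43. 43.] 32.0
[630. 319.] [43. 43.] 31.9
[595. 281.] [52. 34.] 1.8
[531. 350.] [47. 33.] 31.9
shift [-0.02  0.03  3.61] turn z -0.02
```

```bash
python3 -m jog '[[0,0,0.5,0,0,0,0.68],[0,0,0.5,0,0,0,0.68],[0,0,0.5,0,0,0,0.68],[0,0,0.5,0,0,0,0.68],[0,0,0.5,0,0,0,0.68],[0,0,0.5,0,0,0,0.68],[0,0,0.3,0,0,0,0.68],[0,0,0.2,0,0,0,0.68],[0,0,0.1,0,0,0,0.68],[0,0,0,0,0,0,0.68]]'
python3 -m jog '[[0,0,0,0,0,0,0],[0,0,0,0,0,0,0],[0,0,0,0,0,0,0],[0,0,0,0,0,0,0],[0,0,0,0,0,0,0],[0,0,0,0,0,0,0],[0,0,0,0,0,0,0],[0,0,0,0,0,0,0],[0,0,0,0,0,0,0],[0,0,0,0,0,0,0]]'
python3 -m jog '[[0,0,-0.5,0,0,0,0],[0,0,-0.5,0,0,0,0],[0,0,-0.5,0,0,0,0],[0,0,-0.5,0,0,0,0],[0,0,-0.5,0,0,0,0],[0,0,-0.5,0,0,0,0],[0,0,-0.5,0,0,0,0],[0,0,0,0,0,1,0],[0,0,0,0,0,1,0],[0,0,0,0,0,1,0]]'
python3 -m jog '[[0,0,0,0,0,1,0],[0,0,0,0,0,1,0],[0,0,0,0,0,1,0],[0,0,0,0,0,1,0],[0,0,0,0,0,1,0],[0,0,0,0,0,1,0],[0,0,0,0,0,1,0],[0,0,0,0,0,1,0],[0,0,0,0,0,1,0],[0,0,0,0,0,0,0]]'
python3 - <<'E'
from h import *
plan(.551,-.187,.18,np.radians(156.8))
E
```

```text
t: 21.38
tcp_pos: [0.5349, 0.3486, 0.0331]
tool_rot: [-0.0, -0.275, 0.961, -0.0]
ft_force: [0.5, -0.6, 0.2]
opening: 0.06
finger_force: 0.0
t: 22.22
tcp_pos: [0.5355, 0.3491, 0.0346]
tool_rot: [0.001, -0.275, 0.961, 0.0]
ft_force: [0.1, 1.0, 4.6]
opening: 0.0334
finger_force: 30.0
t: 23.05
tcp_pos: [0.5349, 0.3483, 0.173]
tool_rot: [-0.001, -0.156, 0.988, -0.0]
ft_force: [0.6, -0.1, -1.3]
opening: 0.0333
finger_force: 30.0
t: 23.88
tcp_pos: [0.5347, 0.3482, 0.1723]
tool_rot: [-0.001, 0.202, 0.979, -0.001]
ft_force: [-0.4, 0.5, -0.1]
opening: 0.0335
finger_force: 30.0
shift [ -5.64 -12.14  -0.19] turn z -0.01
```

```bash
python3 -m jog '[[-0.4,-0.87,0,0,0,0,0],[-0.4,-0.87,0,0,0,0,0],[-0.4,-0.87,0,0,0,0,0],[-0.4,-0.87,0,0,0,0,0],[-0.4,-0.87,0,0,0,0,0],[-0.4,-0.87,0,0,0,0,0],[-0.4,-0.87,0,0,0,0,0],[-0.4,-0.87,0,0,0,0,0],[-0.4,-0.87,0,0,0,0,0],[-0.4,-0.87,0,0,0,0,0]]' 
python3 -m jog '[[-0.4,-0.87,0,0,0,0,0],[-0.4,-0.87,0,0,0,0,0],[-0.4,-0.87,0,0,0,0,0],[-0.4,-0.87,0,0,0,0,0],[0,0,0,0,0,0,0],[0,0,0,0,0,0,0],[0,0,0,0,0,0,0],[0,0,0,0,0,0,0],[0,0,0,0,0,0,0],[0,0,0,0,0,0,0]]'
python3 - <<'E'
from h import *
s=bot.state(); plan(.551,-.187,.0345,np.radians(156.8))
c=bot.capture('wrist'); save('w8',c['color'])
E
```

```text
t: 24.72
tcp_pos: [0.5451, -0.0361, 0.173]
tool_rot: [-0.001, 0.199, 0.98, -0.0]
ft_force: [0.4, -0.1, -0.7]
opening: 0.0337
finger_force: 30.0
t: 25.55
tcp_pos: [0.5504, -0.186, 0.1737]
tool_rot: [0.0, 0.199, 0.98, 0.0]
ft_force: [0.5, 0.3, -0.5]
opening: 0.0343
finger_force: 30.0
shift [-0.02 -0.02  3.48] turn z 0.06
```

View pics/w8.png

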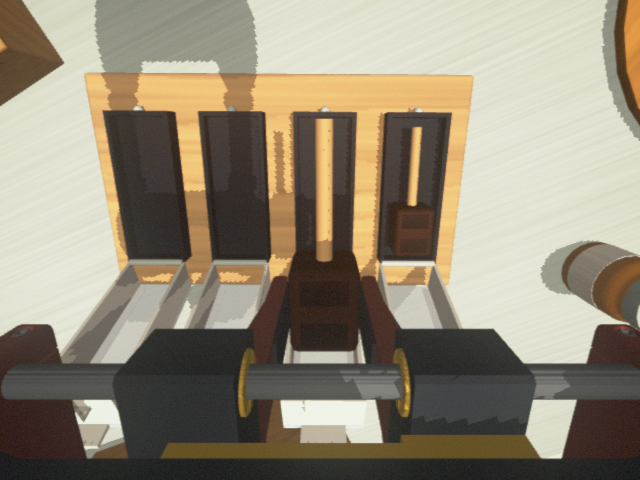

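Stick A sits well inside case 1 (413,190), and B is aligned over case 2 (tip at (323,120)).

```bash
python3 -m jog '[[0,0,0.5,0,0,0,0],[0,0,0.5,0,0,0,0],[0,0,0.5,0,0,0,0],[0,0,0.5,0,0,0,0],[0,0,0.5,0,0,0,0],[0,0,0.4,0,0,0,0],[0,0,0.3,0,0,0,0],[0,0,0.2,0,0,0,0],[0,0,0.1,0,0,0,0],[0,0,0,0,0,0,0]]' 
python3 -m jog '[[0,0,0,0,0,0,0.55],[0,0,0,0,0,0,0.55],[0,0,0,0,0,0,0.55],[0,0,0,0,0,0,0.55],[0,0,0,0,0,0,0.55],[0,0,0,0,0,0,0.55],[0,0,0,0,0,0,0.55],[0,0,-0.2,0,0,0,0.55],[0,0,-0.5,0,0,0,0.55],[0,0,-0.5,0,0,0,0.55]]' 
python3 -m jog '[[0,0,-0.6,0,0,0,0.6],[0,0,-0.6,0,0,0,0.6],[0,0,-0.6,0,0,0,0.6],[0,0,-0.6,0,0,0,0.6],[0,0,0,0,0,0,0.6],[0,0,0,0,0,0,0.6],[0,0,0,0,0,0,0.6],[0,0,0,0,0,0,0.6],[0,0,0,0,0,0,0.6],[0,0,0,0,0,0,0.6]]'
python3 - <<'E'
from h import *
t=bot.capture('top'); save('t9',t['color'])
m=t['color'].max(2)<70; m[:120]=0;m[330:]=0;m[:,:120]=0;m[:,300:]=0
for b in blobs(m,60):
    p=cast(t['K'],t['world_to_cam'],b.reshape(-1,2),.052)[:,:2]; rc=cv2.minAreaRect((p*1000).astype(np.float32)); print(np.round(rc[0])+4,np.round(rc[1]),round(rc[2],1))
plan(.600,.280,.033,np.radians(156.8))
E
```

```text
t: 26.43
tcp_pos: [0.5503, -0.1871, 0.0337]
tool_rot: [0.0, 0.2, 0.98, 0.0]
ft_force: [0.7, -0.1, 0.2]
opening: 0.034
finger_force: 30.0
t: 27.27
tcp_pos: [0.5494, -0.1871, 0.0815]
tool_rot: [-0.001, 0.2, 0.98, 0.0]
ft_force: [-0.3, -0.1, -0.5]
opening: 0.0481
finger_force: 0.0
t: 28.1
tcp_pos: [0.5497, -0.1872, 0.1762]
tool_rot: [-0.001, 0.2, 0.98, 0.0]
ft_force: [-0.5, 0.6, -0.1]
opening: 0.053
finger_force: 0.0
[309. 410.] [35. 13.] 4.3
[600. 279.] [48. 37.] 2.7
shift [ 3.45 11.23  3.59] turn z 0.03
```

```bash
python3 -m jog '[[0.29,0.94,0,0,0,0,0.68],[0.29,0.94,0,0,0,0,0.68],[0.29,0.94,0,0,0,0,0.68],[0.29,0.94,0,0,0,0,0.68],[0.29,0.94,0,0,0,0,0.68],[0.29,0.94,0,0,0,0,0.68],[0.29,0.94,0,0,0,0,0.68],[0.29,0.94,0,0,0,0,0.68],[0.29,0.94,0,0,0,0,0.68],[0.29,0.94,0,0,0,0,0.68]]' >/dev/null
python3 -m jog '[[0.29,0.94,0,0,0,0,0.68],[0.27,0.92,0,0,0,-1,0.68],[0,0,0,0,0,-1,0.68],[0,0,0,0,0,-1,0.68],[0,0,0,0,0,-1,0.68],[0,0,0,0,0,-1,0.68],[0,0,0,0,0,-0.3,0.68],[0,0,0,0,0,0,0.68],[0,0,0,0,0,0,0.68],[0,0,0,0,0,0,0.68]]'
python3 - <<'E'
from h import *
s=bot.state(); print(np.degrees(yaw(s))%360)
c=bot.capture('wrist'); save('w10',c['color']); W=wristW(s,c)
m=c['color'].max(2)<85; m[320:]=0; m[:,:100]=0;m[:,540:]=0
for b in blobs(m,300):
    p=cast(c['K'],W,b.reshape(-1,2),.052)[:,:2]; rc=cv2.minAreaRect((p*1000).astype(np.float32)); print(np.round(rc[0]),np.round(rc[1]),round(rc[2],1))
plan(.599,.280,.033,np.radians(181.5))
E
```

```text
t: 29.82
tcp_pos: [0.5994, 0.2811, 0.1775]
tool_rot: [-0.0, -0.01, 1.0, -0.0]
ft_force: [-0.5, 0.1, 0.1]
opening: 0.0599
finger_force: 0.0
181.10940478163872
[663. 357.] [43. 43.] 1.2
[666. 207.] [43. 43.] 1.2
[598. 279.] [47. 33.] 1.1
shift [ 0.01 -0.03  3.61] turn z -0.08
```

```bash
python3 -m jog '[[0,0,0.5,0,0,0,0.68],[0,0,0.5,0,0,0,0.68],[0,0,0.5,0,0,0,0.68],[0,0,0.5,0,0,0,0.68],[0,0,0.5,0,0,0,0.68],[0,0,0.5,0,0,0,0.68],[0,0,0.3,0,0,0,0.68],[0,0,0.2,0,0,0,0.68],[0,0,0.1,0,0,0,0.68],[0,0,0,0,0,0,0.68]]'
python3 -m jog '[[0,0,0,0,0,0,0],[0,0,0,0,0,0,0],[0,0,0,0,0,0,0],[0,0,0,0,0,0,0],[0,0,0,0,0,0,0],[0,0,0,0,0,0,0],[0,0,0,0,0,0,0],[0,0,0,0,0,0,0],[0,0,0,0,0,0,0],[0,0,0,0,0,0,0]]'
python3 -m jog '[[0,0,-0.5,0,0,0,0],[0,0,-0.5,0,0,0,0],[0,0,-0.5,0,0,0,0],[0,0,-0.5,0,0,0,0],[0,0,-0.5,0,0,0,0],[0,0,-0.5,0,0,0,0],[0,0,-0.5,0,0,0,0],[0,0,0,0,0,1,0],[0,0,0,0,0,1,0],[0,0,0,0,0,1,0]]'
python3 -m jog '[[0,0,0,0,0,1,0],[0,0,0,0,0,1,0],[0,0,0,0,0,0.3,0],[-0.23,-0.88,0,0,0,0,0],[-0.23,-0.88,0,0,0,0,0],[-0.23,-0.88,0,0,0,0,0],[-0.23,-0.88,0,0,0,0,0],[-0.23,-0.88,0,0,0,0,0],[-0.23,-0.88,0,0,0,0,0],[-0.23,-0.88,0,0,0,0,0]]'
python3 -m jog '[[-0.23,-0.88,0,0,0,0,0],[-0.23,-0.88,0,0,0,0,0],[-0.23,-0.88,0,0,0,0,0],[-0.23,-0.88,0,0,0,0,0],[-0.23,-0.88,0,0,0,0,0],[-0.23,-0.88,0,0,0,0,0],[-0.23,-0.88,0,0,0,0,0],[-0.23,-0.88,0,0,0,0,0],[0,0,0,0,0,0,0],[0,0,0,0,0,0,0]]'
python3 - <<'E'
from h import *
s=bot.state(); plan(.519,-.261,.0345,np.radians(156.8)); print(s['tcp_pos'])
c=bot.capture('wrist'); save('w11',c['color'])
E
```

```text
t: 30.7
tcp_pos: [0.5993, 0.2812, 0.0332]
tool_rot: [-0.0, -0.01, 1.0, -0.0]
ft_force: [0.0, 0.4, 0.7]
opening: 0.0595
finger_force: 0.0
t: 31.53
tcp_pos: [0.5998, 0.2814, 0.0345]
tool_rot: [0.001, -0.011, 1.0, 0.0]
ft_force: [-0.5, -0.6, 5.7]
opening: 0.0338
finger_force: 30.0
t: 32.37
tcp_pos: [0.5993, 0.2813, 0.1732]
tool_rot: [-0.0, 0.111, 0.994, -0.0]
ft_force: [0.4, -0.2, -1.8]
opening: 0.0335
finger_force: 30.0
t: 33.2
tcp_pos: [0.5613, 0.0278, 0.173]
tool_rot: [-0.0, 0.199, 0.98, -0.0]
ft_force: [0.9, -0.8, -0.3]
opening: 0.0339
finger_force: 30.0
t: 34.03
tcp_pos: [0.5185, -0.2601, 0.1726]
tool_rot: [-0.001, 0.201, 0.98, 0.0]
ft_force: [0.0, 0.6, -0.6]
opening: 0.0338
finger_force: 30.0
shift [-0.02 -0.02  3.45] turn z -0.0
[ 0.5185468  -0.26011615  0.17258653]
```

View pics/w11.png

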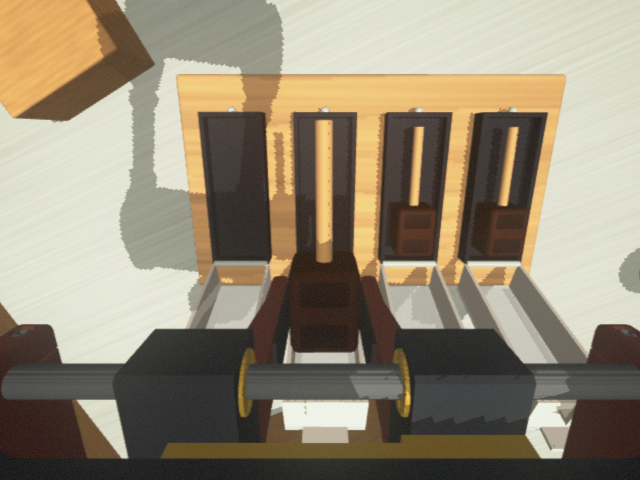

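Sticks A and B are inside their cases and C is aligned over case 3 (tip (323,122)). I place it, then check the crate behind the covers from the two fixed views.

```bash
python3 -m jog '[[0,0,0.5,0,0,0,0],[0,0,0.5,0,0,0,0],[0,0,0.5,0,0,0,0],[0,0,0.5,0,0,0,0],[0,0,0.5,0,0,0,0],[0,0,0.4,0,0,0,0],[0,0,0.3,0,0,0,0],[0,0,0.2,0,0,0,0],[0,0,0.1,0,0,0,0],[0,0,0,0,0,0,0]]' 
python3 -m jog '[[0,0,0,0,0,0,0.55],[0,0,0,0,0,0,0.55],[0,0,0,0,0,0,0.55],[0,0,0,0,0,0,0.55],[0,0,0,0,0,0,0.55],[0,0,0,0,0,0,0.55],[0,0,0,0,0,0,0.55],[0,0,-0.2,0,0,0,0.55],[0,0,-0.5,0,0,0,0.55],[0,0,-0.5,0,0,0,0.55]]' 
python3 -m jog '[[0,0,-0.8,0,0,0,0.5],[0,0,-0.8,0,0,0,0],[0,0,-0.8,0,0,0,0],[0,0,-0.8,0,0,0,0],[0,0,-0.8,0,0,0,0],[0,0,-0.5,0,0,0,0],[0,0,0,0,0,0,0],[0,0,0,0,0,0,0],[0,0,0,0,0,0,0],[0,0,0,0,0,0,0]]'
python3 - <<'E'
from h import *
s=bot.state(); c=bot.capture('wrist')
a=np.load('top0.npz')['color'][40:210,340:580]; b=np.load('side0.npz')['color'][110:260,190:370]
L=cv2.resize(a,(480,340),interpolation=cv2.INTER_CUBIC); B=cv2.resize(b,(360,300),interpolation=cv2.INTER_CUBIC)
o=np.zeros((600,800,3),np.uint8); o[:340,:480]=L; o[300:,440:]=B; o[340:,:340]=cv2.resize(c['color'],(340,260)); save('m12',o)
E
```

```text
t: 34.92
tcp_pos: [0.5196, -0.2579, 0.0337]
tool_rot: [-0.0, 0.2, 0.98, 0.0]
ft_force: [-0.1, -0.6, -0.5]
opening: 0.0335
finger_force: 30.0
t: 35.75
tcp_pos: [0.5187, -0.2582, 0.0815]
tool_rot: [-0.001, 0.2, 0.98, 0.0]
ft_force: [-0.8, 0.1, 0.8]
opening: 0.0484
finger_force: 0.0
t: 36.58
tcp_pos: [0.5189, -0.2583, 0.2594]
tool_rot: [-0.002, 0.2, 0.98, 0.001]
ft_force: [1.0, -0.6, -0.5]
opening: 0.0005
finger_force: 0.0
```

View pics/m12.png

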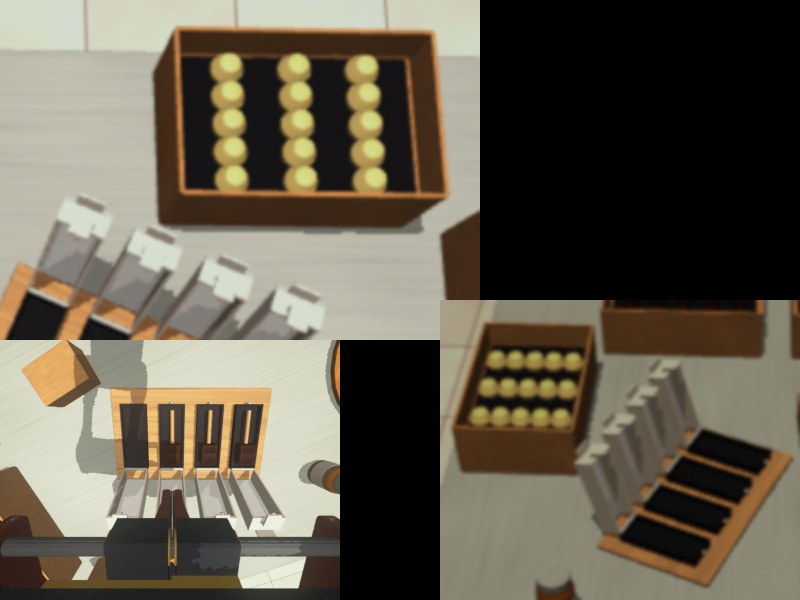

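All three sticks lie in cases 1 to 3 (inset, blocks at (172..243,452)). The crate's near rim corner is at top px (430,137), side px (257,180).

Run:
```python
from h import *
T=np.load('top0.npz');S=np.load('side0.npz')
print('rim',tri(T['K'],T['world_to_cam'],(430,137),S['K'],S['world_to_cam'],(257.5,180)).round(3),'rim right',cast(T['K'],T['world_to_cam'],[(563,137.5)],.09).round(3),'base',cast(T['K'],T['world_to_cam'],[(419,152.5),(550,152)],0).round(3))
u=np.array([.919,-.394]); 
for i,l in enumerate([(.554,-.102),(.5225,-.175),(.4905,-.249),(.459,-.322)]): print(i+1,(np.array(l)+.152*u).round(3),(np.array(l)-.055*u).round(3))
l=np.array((.4905,-.249))
# cover tab tips: triangulate tab3 tip as height check
print(tri(T['K'],T['world_to_cam'],(340+235/2,40+258/2),S['K'],S['world_to_cam'],(190+(640-440)/2,110+(390-300)/2)).round(3))
plan(.692,-.161,.27,np.radians(156.8))
```

```text
rim [ 0.717 -0.272  0.08 ] rim right [[ 0.723 -0.575  0.09 ]] base [[ 0.716 -0.268  0.   ]
 [ 0.722 -0.594  0.   ]]
1 [ 0.694 -0.162] [ 0.503 -0.08 ]
2 [ 0.662 -0.235] [ 0.472 -0.153]
3 [ 0.63  -0.309] [ 0.44  -0.227]
4 [ 0.599 -0.382] [ 0.408 -0.3  ]
[ 0.609 -0.299  0.168]
shift [-3.02  3.94 -0.27] turn z 0.03
```

```bash
python3 -m jog '[[-0.51,0.66,0,0,0,0,0],[-0.51,0.66,0,0,0,0,0],[-0.51,0.66,0,0,0,0,0],[-0.51,0.66,0,0,0,0,0],[-0.51,0.66,0,0,0,0,0],[-0.52,0.64,0,0,0,0,0],[0,0,0,0,0,0,0],[0,0,0,0,0,0,0],[0,0,0,0,0,0,0],[0,0,0,0,0,0,0]]'
cat >> h.py <<'E'
LC=np.array([(.554,-.102),(.5225,-.175),(.4905,-.249),(.459,-.322)])
def lane(i):
    s=bot.state(); d=s['tcp_pos'][:2]-LC[i-1]; u=np.array([.919,-.394])
    print('lane',i,'x,y,z mm',np.round(1000*np.array([d@u,d@[.394,.919],s['tcp_pos'][2]]),1),'yaw',round(np.degrees(yaw(s))%360,1),'F',s['ft_force'].round(1),'q',s['joint_positions'].round(2))
E
python3 -c "
from h import *
lane(1)"
```

```text
t: 37.47
tcp_pos: [0.6932, -0.1625, 0.2621]
tool_rot: [0.0, 0.201, 0.98, -0.0]
ft_force: [-1.1, -0.0, 0.2]
opening: 0.0005
finger_force: 0.0
lane 1 x,y,z mm [151.8  -0.8 262.1] yaw 156.9 F [-1.1 -0.   0.2] q [-0.28  0.43  0.76 -0.    1.95 -1.44]
```

```bash
python3 -m jog '[[0,0,0.7,0,0,0,0],[0,0,0.7,0,0,0,0],[0,0,0.7,0,0,0,0],[0,0,0.7,0,0,0,0],[0,0,0.5,0,0,0,0],[0,0,0,0,0,0,0],[0.25,0,-0.06,0,0,0,0],[0.25,0,-0.06,0,0,0,0],[0.25,0,-0.06,0,0,0,0],[0.25,0,-0.07,0,0,0,0]]'
python3 -c "
from h import *
lane(1)"
python3 -m jog '[[0.28,0,-0.07,0,0,0,0],[0.28,0,-0.08,0,0,0,0],[0.28,0,-0.07,0,0,0,0],[0.28,0,-0.08,0,0,0,0],[0.26,0,0.07,0,0,0,0],[0.26,0,0.08,0,0,0,0],[0.26,0,0.07,0,0,0,0],[0.26,0,0.08,0,0,0,0],[0,0,0,0,0,0,0],[0,0,0,0,0,0,0]]'
python3 - <<'E'
from h import *
lane(1); c=bot.capture('side'); t=bot.capture('wrist'); o=np.hstack([cv2.resize(c['color'][90:290,180:440],(390,300)),cv2.resize(t['color'],(400,300))]); save('m13',o)
E
```

```text
t: 38.3
tcp_pos: [0.665, -0.1509, 0.1585]
tool_rot: [0.02, 0.202, 0.979, -0.002]
ft_force: [13.4, -6.9, 40.6]
opening: 0.0006
finger_force: 21.4
lane 1 x,y,z mm [121.3  -1.2 158.5] yaw 156.7 F [13.4 -6.9 40.6] q [-0.27  0.27  1.14 -0.    1.69 -1.44]
t: 39.13
tcp_pos: [0.5836, -0.1153, 0.164]
tool_rot: [0.019, 0.201, 0.979, -0.002]
ft_force: [-11.7, 2.0, 67.0]
opening: 0.0005
finger_force: 32.9
lane 1 x,y,z mm [ 32.4  -0.5 164. ] yaw 156.8 F [-11.7   2.   67. ] q [-0.25  0.04  1.39 -0.    1.68 -1.42]
```

View pics/m13.png

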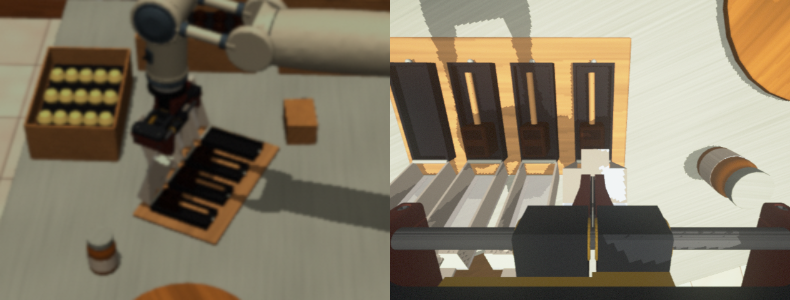

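The wrist image shows the fingertips standing on the cover's tab (593,160): it leaned further back than assumed. I back off and come in from further behind.

```bash
python3 -m jog '[[0,0,-0.4,0,0,0,0],[0,0,-0.4,0,0,0,0],[0,0,-0.8,0,0,0,0],[0,0,-0.8,0,0,0,0],[0,0,-0.8,0,0,0,0],[0,0,-0.4,0,0,0,0],[0,0,0,0,0,0,0],[0,0,0,0,0,0,0],[0,0,0,0,0,0,0],[0,0,0,0,0,0,0]]'
python3 - <<'E'
from h import *
lane(1); t=bot.capture('top');c=bot.capture('side')
o=np.hstack([cv2.resize(c['color'][90:290,180:440],(390,300)),cv2.resize(t['color'][80:330,280:600],(384,300))]); save('m14',o)
E
```

```text
t: 40.07
tcp_pos: [0.577, -0.1123, 0.2813]
tool_rot: [-0.002, 0.2, 0.98, 0.0]
ft_force: [-0.4, -0.6, -0.4]
opening: 0.0008
finger_force: 0.0
lane 1 x,y,z mm [ 25.2  -0.4 281.3] yaw 156.9 F [-0.4 -0.6 -0.4] q [-0.25  0.08  1.14 -0.    1.93 -1.42]
```

View pics/m14.png

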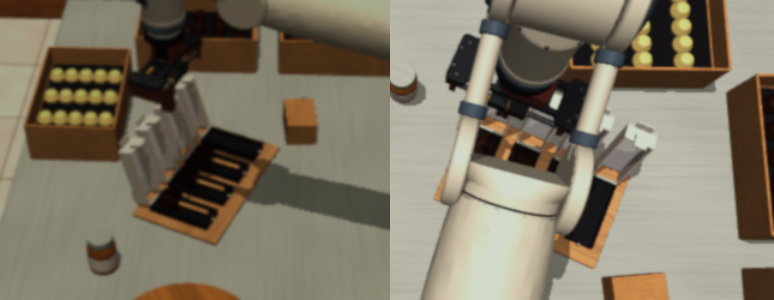

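Cover 1 has sprung back open like the others, undamaged (side view, covers at (125–205,80–200)).

```bash
python3 -m jog '[[-0.78,0,0,0,0,0,0],[-0.78,0,0,0,0,0,0],[-0.78,0,0,0,0,0,0],[-0.78,0,0,0,0,0,0],[-0.78,0,0,0,0,0,0],[0,0,0,0,0,0,0],[0,0,0.7,0,0,0,0],[0,0,0.7,0,0,0,0],[0,0,0.7,0,0,0,0],[0,0,0,0,0,0,0]]'
python3 -m jog '[[0,0,0.7,0,0,0,0],[0,0,0.6,0,0,0,0],[0,0,0.5,0,0,0,0],[0,0,0,0,0,0,0],[0,0,0,0,0,0,0],[0.25,0,0,0,0,0,0],[0.25,0,0,0,0,0,0],[0.25,0,0,0,0,0,0],[0,0,0,0,0,0,0],[0,0,0,0,0,0,0]]'
python3 -c "
from h import *
lane(1)"
```

```text
t: 41.0
tcp_pos: [0.7185, -0.1724, 0.1895]
tool_rot: [-0.007, 0.2, 0.98, 0.001]
ft_force: [0.4, 0.3, -1.4]
opening: 0.0004
finger_force: 0.0
t: 41.83
tcp_pos: [0.6946, -0.1617, 0.1311]
tool_rot: [0.002, 0.2, 0.98, -0.0]
ft_force: [0.1, -0.3, -0.7]
opening: 0.0001
finger_force: 0.0
lane 1 x,y,z mm [152.8   0.5 131.1] yaw 156.9 F [ 0.1 -0.3 -0.7] q [-0.28  0.4   1.04 -0.    1.7  -1.44]
```

```bash
python3 -m jog '[[0.29,0,-0.05,0,0,0,0],[0.29,0,-0.05,0,0,0,0],[0.29,0,-0.05,0,0,0,0],[0.26,0,-0.06,0,0,0,0],[0.26,0,-0.06,0,0,0,0],[0.26,0,-0.06,0,0,0,0],[0.26,0,-0.06,0,0,0,0],[0,0,0,0,0,0,0],[0,0,0,0,0,0,0],[0,0,0,0,0,0,0]]'
python3 -c "
from h import *
lane(1)"
python3 -m jog '[[0.26,0,0.06,0,0,0,0],[0.26,0,0.06,0,0,0,0],[0.26,0,0.06,0,0,0,0],[0.26,0,0.06,0,0,0,0],[0.23,0,0.14,0,0,0,0],[0.23,0,0.15,0,0,0,0],[0.23,0,0.15,0,0,0,0],[0.23,0,0.16,0,0,0,0],[0,0,0,0,0,0,0],[0,0,0,0,0,0,0]]'
python3 -c "
from h import *
lane(1)"
```

```text
t: 42.67
tcp_pos: [0.6243, -0.132, 0.1439]
tool_rot: [0.001, 0.2, 0.98, -0.0]
ft_force: [0.5, 0.4, -0.2]
opening: 0.0005
finger_force: 0.3
lane 1 x,y,z mm [ 76.4   0.2 143.9] yaw 156.9 F [ 0.5  0.4 -0.2] q [-0.26  0.19  1.26 -0.    1.69 -1.43]
t: 43.5
tcp_pos: [0.5516, -0.101, 0.1095]
tool_rot: [-0.0, 0.2, 0.98, 0.0]
ft_force: [0.1, 0.3, 0.9]
opening: 0.0001
finger_force: 0.2
lane 1 x,y,z mm [ -2.6  -0.  109.5] yaw 156.9 F [0.1 0.3 0.9] q [-0.24 -0.01  1.53 -0.    1.62 -1.41]
```

```bash
python3 -m jog '[[0.18,0,0.18,0,0,0,0],[0.18,0,0.18,0,0,0,0],[0.18,0,0.18,0,0,0,0],[0.14,0,0.15,0,0,0,0],[0.14,0,0.15,0,0,0,0],[0.14,0,0.15,0,0,0,0],[0.15,0,0.05,0,0,0,0],[0.15,0,0.05,0,0,0,0],[0,0,0,0,0,0,0],[0,0,0,0,0,0,0]]'
python3 -c "
from h import *
lane(1)"
python3 -m jog '[[0,0,0.05,0,0,0,0],[0,0,0.05,0,0,0,0],[0,0,0.05,0,0,0,0],[0,0,0.05,0,0,0,0],[0,0,0,0,0,0,0],[0,0,0,0,0,0,0],[0,0,0,0,0,0,0],[0,0,0,0,0,0,0],[0,0,0,0,0,0,0],[0,0,0,0,0,0,0]]'
python3 -c "
from h import *
lane(1)"
```

```text
t: 44.33
tcp_pos: [0.5056, -0.0812, 0.0671]
tool_rot: [0.001, 0.2, 0.98, -0.0]
ft_force: [2.5, -0.3, 4.1]
opening: 0.0003
finger_force: 1.9
lane 1 x,y,z mm [-52.6   0.   67.1] yaw 156.9 F [ 2.5 -0.3  4.1] q [-0.23 -0.12  1.72 -0.    1.54 -1.39]
t: 45.17
tcp_pos: [0.5045, -0.0808, 0.06]
tool_rot: [-0.0, 0.2, 0.98, 0.0]
ft_force: [-7.3, 1.7, 15.2]
opening: 0.0004
finger_force: 7.7
lane 1 x,y,z mm [-53.8  -0.   60. ] yaw 156.9 F [-7.3  1.7 15.2] q [-0.23 -0.12  1.73  0.    1.53 -1.39]
```

```bash
python3 -m jog '[[0,0,0.05,0,0,0,0],[0,0,0.05,0,0,0,0],[0,0,0.05,0,0,0,0],[0,0,0,0,0,0,0],[0,0,0,0,0,0,0],[0,0,0,0,0,0,0],[0,0,0,0,0,0,0],[0,0,0,0,0,0,0],[0,0,0,0,0,0,0],[0,0,0,0,0,0,0]]'
python3 -m jog '[[0,0,-0.15,0,0,0,0],[0,0,-0.2,0,0,0,0],[0,0,-0.4,0,0,0,0],[0,0,-0.7,0,0,0,0],[0,0,-0.9,0,0,0,0],[0,0,-0.9,0,0,0,0],[0,0,-0.9,0,0,0,0],[0,0,-0.9,0,0,0,0],[0,0,-0.5,0,0,0,0],[0,0,0,0,0,0,0]]'
python3 - <<'E'
from h import *
lane(1); lane(2); s=bot.state(); c=bot.capture('wrist'); t=bot.capture('top')
o=np.hstack([cv2.resize(c['color'],(400,300)),cv2.resize(t['color'][80:330,280:600],(384,300))]); save('m15',o)
E
```

```text
t: 46.0
tcp_pos: [0.5047, -0.0807, 0.0593]
tool_rot: [0.001, 0.2, 0.98, 0.0]
ft_force: [-20.8, 5.7, 42.5]
opening: 0.0001
finger_force: 20.8
t: 46.83
tcp_pos: [0.5061, -0.0814, 0.279]
tool_rot: [0.004, 0.2, 0.98, -0.0]
ft_force: [0.5, 0.8, 0.3]
opening: 0.0005
finger_force: 0.0
lane 1 x,y,z mm [-52.1   0.  279. ] yaw 156.9 F [0.5 0.8 0.3] q [-0.23 -0.13  1.35 -0.    1.92 -1.39]
lane 2 x,y,z mm [-51.9  79.5 279. ] yaw 156.9 F [0.5 0.8 0.3] q [-0.23 -0.13  1.35 -0.    1.92 -1.39]
```

View pics/m15.png

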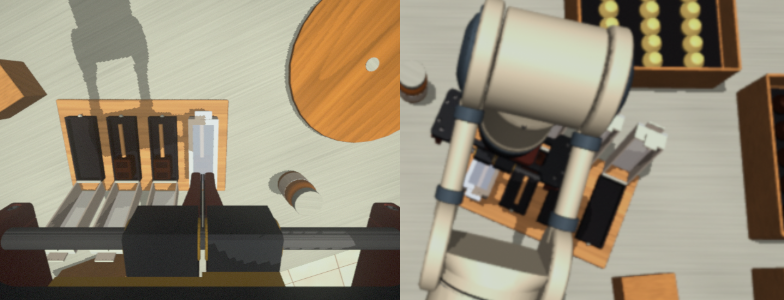

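Cover 1 is shut and holds (white lid at (203,150)). The same sweep follows for cover 2.

```bash
python3 -m jog '[[-0.72,-0.25,0,0,0,0,0],[-0.72,-0.25,0,0,0,0,0],[-0.72,-0.25,0,0,0,0,0],[-0.72,-0.25,0,0,0,0,0],[-0.72,-0.25,0,0,0,0,0],[-0.72,-0.25,0,0,0,0,0],[-0.72,-0.25,0,0,0,0,0],[-0.72,-0.24,0,0,0,0,0],[0,0,0,0,0,0,0],[0,0,0,0,0,0,0]]'
python3 -c "
from h import *
lane(2)"
python3 -m jog '[[0,0,0.62,0,0,0,0],[0,0,0.62,0,0,0,0],[0,0,0.62,0,0,0,0],[0,0,0.62,0,0,0,0],[0,0,0.62,0,0,0,0],[0,0,0.62,0,0,0,0],[0,0,0,0,0,0,0],[0.25,0,0,0,0,0,0],[0.25,0,0,0,0,0,0],[0.25,0,0,0,0,0,0]]'
python3 -c "
from h import *
lane(2)"
python3 -m jog '[[0.29,0,-0.05,0,0,0,0],[0.29,0,-0.05,0,0,0,0],[0.29,0,-0.05,0,0,0,0],[0.26,0,-0.06,0,0,0,0],[0.26,0,-0.06,0,0,0,0],[0.26,0,-0.06,0,0,0,0],[0.26,0,-0.06,0,0,0,0],[0,0,0,0,0,0,0],[0,0,0,0,0,0,0],[0,0,0,0,0,0,0]]'
python3 -c "
from h import *
lane(2)"
```

```text
t: 47.77
tcp_pos: [0.686, -0.2457, 0.2662]
tool_rot: [-0.005, 0.201, 0.98, 0.001]
ft_force: [0.1, -0.2, 0.4]
opening: 0.0007
finger_force: 0.0
lane 2 x,y,z mm [178.1  -0.5 266.2] yaw 156.8 F [ 0.1 -0.2  0.4] q [-0.39  0.51  0.66  0.    1.99 -1.56]
t: 48.6
tcp_pos: [0.6574, -0.232, 0.1271]
tool_rot: [0.001, 0.2, 0.98, -0.0]
ft_force: [-0.0, 0.2, 0.9]
opening: 0.0006
finger_force: 0.3
lane 2 x,y,z mm [146.5   0.7 127.1] yaw 157.0 F [-0.   0.2  0.9] q [-0.39  0.36  1.1   0.    1.69 -1.56]
t: 49.43
tcp_pos: [0.588, -0.2029, 0.1419]
tool_rot: [0.001, 0.2, 0.98, -0.0]
ft_force: [0.2, 0.1, 0.3]
opening: 0.0004
finger_force: 0.2
lane 2 x,y,z mm [ 71.2   0.2 141.9] yaw 156.9 F [0.2 0.1 0.3] q [-0.39  0.15  1.31  0.    1.68 -1.56]
```

```bash
python3 -m jog '[[0.26,0,0.06,0,0,0,0],[0.26,0,0.06,0,0,0,0],[0.26,0,0.06,0,0,0,0],[0.26,0,0.06,0,0,0,0],[0.23,0,0.14,0,0,0,0],[0.23,0,0.15,0,0,0,0],[0.23,0,0.15,0,0,0,0],[0.23,0,0.16,0,0,0,0],[0,0,0,0,0,0,0],[0,0,0,0,0,0,0]]'
python3 -m jog '[[0.18,0,0.18,0,0,0,0],[0.18,0,0.18,0,0,0,0],[0.18,0,0.18,0,0,0,0],[0.12,0,0.15,0,0,0,0],[0.12,0,0.15,0,0,0,0],[0.12,0,0.15,0,0,0,0],[0.1,0,0.05,0,0,0,0],[0.1,0,0.05,0,0,0,0],[0,0,0,0,0,0,0],[0,0,0,0,0,0,0]]'
python3 -c "
from h import *
lane(2)"
python3 -m jog '[[0,0,0.05,0,0,0,0],[0,0,0.05,0,0,0,0],[0,0,0.05,0,0,0,0],[0,0,0.05,0,0,0,0],[0,0,0,0,0,0,0],[0,0,0,0,0,0,0],[0,0,0,0,0,0,0],[0,0,0,0,0,0,0],[0,0,0,0,0,0,0],[0,0,0,0,0,0,0]]'
python3 -c "
from h import *
lane(2)"
```

```text
t: 50.27
tcp_pos: [0.5157, -0.1722, 0.1071]
tool_rot: [-0.0, 0.2, 0.98, 0.0]
ft_force: [1.2, 0.4, 0.2]
opening: 0.0006
finger_force: 0.3
t: 51.1
tcp_pos: [0.4748, -0.1548, 0.0634]
tool_rot: [-0.0, 0.2, 0.98, 0.0]
ft_force: [-0.1, 0.4, -0.4]
opening: 0.0005
finger_force: 0.0
lane 2 x,y,z mm [-51.8  -0.2  63.4] yaw 156.9 F [-0.1  0.4 -0.4] q [-0.38 -0.15  1.75  0.    1.54 -1.55]
t: 51.93
tcp_pos: [0.4753, -0.155, 0.0598]
tool_rot: [0.001, 0.2, 0.98, -0.0]
ft_force: [-10.7, 4.2, 22.8]
opening: 0.0004
finger_force: 11.4
lane 2 x,y,z mm [-51.2  -0.2  59.8] yaw 156.9 F [-10.7   4.2  22.8] q [-0.38 -0.15  1.76 -0.    1.53 -1.55]
```

```bash
python3 -m jog '[[0,0,-0.15,0,0,0,0],[0,0,-0.2,0,0,0,0],[0,0,-0.4,0,0,0,0],[0,0,-0.7,0,0,0,0],[0,0,-0.9,0,0,0,0],[0,0,-0.9,0,0,0,0],[0,0,-0.9,0,0,0,0],[0,0,-0.9,0,0,0,0],[0,0,-0.4,0,0,0,0],[0,0,0,0,0,0,0]]'
python3 -m jog '[[-0.72,-0.25,0,0,0,0,0],[-0.72,-0.25,0,0,0,0,0],[-0.72,-0.25,0,0,0,0,0],[-0.72,-0.25,0,0,0,0,0],[-0.72,-0.25,0,0,0,0,0],[-0.72,-0.25,0,0,0,0,0],[-0.72,-0.25,0,0,0,0,0],[-0.72,-0.24,0,0,0,0,0],[0,0,0,0,0,0,0],[0,0,0,0,0,0,0]]'
python3 -c "
from h import *
lane(3)"
python3 -m jog '[[0,0,0.62,0,0,0,0],[0,0,0.62,0,0,0,0],[0,0,0.62,0,0,0,0],[0,0,0.62,0,0,0,0],[0,0,0.62,0,0,0,0],[0,0,0.62,0,0,0,0],[0,0,0,0,0,0,0],[0.25,0,0,0,0,0,0],[0.25,0,0,0,0,0,0],[0.25,0,0,0,0,0,0]]'
python3 -c "
from h import *
lane(3)"
python3 -m jog '[[0.29,0,-0.05,0,0,0,0],[0.29,0,-0.05,0,0,0,0],[0.29,0,-0.05,0,0,0,0],[0.26,0,-0.06,0,0,0,0],[0.26,0,-0.06,0,0,0,0],[0.26,0,-0.06,0,0,0,0],[0.26,0,-0.06,0,0,0,0],[0,0,0,0,0,0,0],[0,0,0,0,0,0,0],[0,0,0,0,0,0,0]]'
python3 -c "
from h import *
lane(3)"
```

```text
t: 52.77
tcp_pos: [0.4764, -0.1555, 0.2788]
tool_rot: [0.004, 0.2, 0.98, -0.001]
ft_force: [0.1, -0.1, 1.0]
opening: 0.0007
finger_force: 0.0
t: 53.6
tcp_pos: [0.6565, -0.3195, 0.2665]
tool_rot: [-0.004, 0.2, 0.98, 0.001]
ft_force: [-0.5, 0.1, 0.5]
opening: 0.0004
finger_force: 0.0
lane 3 x,y,z mm [180.3   0.6 266.5] yaw 156.9 F [-0.5  0.1  0.5] q [-0.5   0.51  0.65  0.    1.99 -1.67]
t: 54.43
tcp_pos: [0.6279, -0.3061, 0.1272]
tool_rot: [0.001, 0.2, 0.98, -0.0]
ft_force: [0.5, 0.5, 0.7]
opening: 0.0004
finger_force: 0.3
lane 3 x,y,z mm [148.8   1.7 127.2] yaw 156.9 F [0.5 0.5 0.7] q [-0.5   0.36  1.09  0.    1.69 -1.67]
t: 55.27
tcp_pos: [0.5584, -0.2767, 0.1417]
tool_rot: [0.001, 0.2, 0.98, -0.0]
ft_force: [0.2, -0.5, 0.8]
opening: 0.0003
finger_force: 0.3
lane 3 x,y,z mm [ 73.4   1.3 141.7] yaw 156.9 F [ 0.2 -0.5  0.8] q [-0.51  0.15  1.31  0.    1.68 -1.68]
```

```bash
python3 -m jog '[[0.26,0,0.06,0,0,0,0],[0.26,0,0.06,0,0,0,0],[0.26,0,0.06,0,0,0,0],[0.26,0,0.06,0,0,0,0],[0.23,0,0.14,0,0,0,0],[0.23,0,0.15,0,0,0,0],[0.23,0,0.15,0,0,0,0],[0.23,0,0.16,0,0,0,0],[0,0,0,0,0,0,0],[0,0,0,0,0,0,0]]'
python3 -m jog '[[0.18,-0.03,0.18,0,0,0,0],[0.18,0,0.18,0,0,0,0],[0.18,0,0.18,0,0,0,0],[0.14,0,0.14,0,0,0,0],[0.14,0,0.14,0,0,0,0],[0.14,0,0.14,0,0,0,0],[0.12,0,0.04,0,0,0,0],[0.12,0,0.04,0,0,0,0],[0,0,0,0,0,0,0],[0,0,0,0,0,0,0]]'
python3 -c "
from h import *
lane(3)"
python3 -m jog '[[0,0,0.05,0,0,0,0],[0,0,0.05,0,0,0,0],[0,0,0.05,0,0,0,0],[0,0,0.05,0,0,0,0],[0,0,0.04,0,0,0,0],[0,0,0,0,0,0,0],[0,0,0,0,0,0,0],[0,0,0,0,0,0,0],[0,0,0,0,0,0,0],[0,0,0,0,0,0,0]]'
python3 -c "
from h import *
lane(3)"
```

```text
t: 56.1
tcp_pos: [0.486, -0.246, 0.1068]
tool_rot: [-0.0, 0.2, 0.98, 0.0]
ft_force: [0.1, -0.8, 1.0]
opening: 0.0006
finger_force: 0.3
t: 56.93
tcp_pos: [0.4408, -0.2282, 0.0651]
tool_rot: [-0.0, 0.2, 0.98, 0.0]
ft_force: [-0.0, -1.2, 1.7]
opening: 0.0002
finger_force: 0.5
lane 3 x,y,z mm [-53.9  -0.4  65.1] yaw 156.9 F [-0.  -1.2  1.7] q [-0.55 -0.16  1.76 -0.    1.55 -1.71]
t: 57.77
tcp_pos: [0.4411, -0.2283, 0.0597]
tool_rot: [0.0, 0.2, 0.98, -0.0]
ft_force: [-12.9, 6.3, 25.3]
opening: 0.0001
finger_force: 12.8
lane 3 x,y,z mm [-53.5  -0.5  59.7] yaw 156.9 F [-12.9   6.3  25.3] q [-0.55 -0.16  1.77 -0.    1.54 -1.71]
```

Now cover 4.

```bash
python3 -m jog '[[0,0,-0.15,0,0,0,0],[0,0,-0.2,0,0,0,0],[0,0,-0.4,0,0,0,0],[0,0,-0.7,0,0,0,0],[0,0,-0.9,0,0,0,0],[0,0,-0.9,0,0,0,0],[0,0,-0.9,0,0,0,0],[0,0,-0.9,0,0,0,0],[0,0,-0.4,0,0,0,0],[0,0,0,0,0,0,0]]'
python3 -m jog '[[-0.72,-0.25,0,0,0,0,0],[-0.72,-0.25,0,0,0,0,0],[-0.72,-0.25,0,0,0,0,0],[-0.72,-0.25,0,0,0,0,0],[-0.72,-0.25,0,0,0,0,0],[-0.72,-0.25,0,0,0,0,0],[-0.72,-0.25,0,0,0,0,0],[-0.74,-0.24,0,0,0,0,0],[0,0,0,0,0,0,0],[0,0,0,0,0,0,0]]'
python3 -c "
from h import *
lane(4)"
python3 -m jog '[[0,0,0.62,0,0,0,0],[0,0,0.62,0,0,0,0],[0,0,0.62,0,0,0,0],[0,0,0.62,0,0,0,0],[0,0,0.62,0,0,0,0],[0,0,0.62,0,0,0,0],[0,0,0,0,0,0,0],[0.25,0,0,0,0,0,0],[0.25,0,0,0,0,0,0],[0.25,0,0,0,0,0,0]]'
python3 -m jog '[[0.29,0,-0.05,0,0,0,0],[0.29,0,-0.05,0,0,0,0],[0.29,0,-0.05,0,0,0,0],[0.26,0,-0.06,0,0,0,0],[0.26,0,-0.06,0,0,0,0],[0.26,0,-0.06,0,0,0,0],[0.26,0,-0.06,0,0,0,0],[0,0,0,0,0,0,0],[0,0,0,0,0,0,0],[0,0,0,0,0,0,0]]'
python3 -c "
from h import *
lane(4)"
```

```text
t: 58.6
tcp_pos: [0.4425, -0.2291, 0.2783]
tool_rot: [0.004, 0.2, 0.98, -0.001]
ft_force: [0.3, -0.7, 1.3]
opening: 0.0004
finger_force: 0.0
t: 59.43
tcp_pos: [0.6236, -0.3931, 0.2655]
tool_rot: [-0.005, 0.2, 0.98, 0.002]
ft_force: [-0.6, 0.4, -0.3]
opening: 0.0001
finger_force: 0.0
lane 4 x,y,z mm [179.3  -0.5 265.5] yaw 156.9 F [-0.6  0.4 -0.3] q [-0.61  0.53  0.62  0.    2.   -1.78]
t: 60.27
tcp_pos: [0.5947, -0.3798, 0.1272]
tool_rot: [0.001, 0.2, 0.98, -0.0]
ft_force: [1.2, -1.2, 1.4]
opening: 0.0003
finger_force: 0.3
t: 61.1
tcp_pos: [0.5252, -0.3505, 0.1417]
tool_rot: [0.001, 0.2, 0.98, -0.0]
ft_force: [-0.1, -1.1, 0.4]
opening: 0.0004
finger_force: 0.3
lane 4 x,y,z mm [ 7.210e+01 -1.000e-01  1.417e+02] yaw 156.9 F [-0.1 -1.1  0.4] q [-0.64  0.17  1.29  0.    1.68 -1.81]
```

```bash
python3 -m jog '[[0.26,0,0.06,0,0,0,0],[0.26,0,0.06,0,0,0,0],[0.26,0,0.06,0,0,0,0],[0.26,0,0.06,0,0,0,0],[0.23,0,0.14,0,0,0,0],[0.23,0,0.15,0,0,0,0],[0.23,0,0.15,0,0,0,0],[0.23,0,0.16,0,0,0,0],[0,0,0,0,0,0,0],[0,0,0,0,0,0,0]]'
python3 -m jog '[[0.18,0,0.18,0,0,0,0],[0.18,0,0.18,0,0,0,0],[0.18,0,0.18,0,0,0,0],[0.14,0,0.14,0,0,0,0],[0.14,0,0.14,0,0,0,0],[0.14,0,0.14,0,0,0,0],[0.12,0,0.04,0,0,0,0],[0.12,0,0.04,0,0,0,0],[0,0,0,0,0,0,0],[0,0,0,0,0,0,0]]'
python3 -c "
from h import *
lane(4)"
python3 -m jog '[[0,0,0.05,0,0,0,0],[0,0,0.05,0,0,0,0],[0,0,0.05,0,0,0,0],[0,0,0.05,0,0,0,0],[0,0,0.04,0,0,0,0],[0,0,0,0,0,0,0],[0,0,0,0,0,0,0],[0,0,0,0,0,0,0],[0,0,0,0,0,0,0],[0,0,0,0,0,0,0]]'
python3 -c "
from h import *
lane(4)"
python3 -m jog '[[0,0,-0.15,0,0,0,0],[0,0,-0.2,0,0,0,0],[0,0,-0.4,0,0,0,0],[0,0,-0.7,0,0,0,0],[0,0,-0.9,0,0,0,0],[0,0,-0.9,0,0,0,0],[0,0,-0.9,0,0,0,0],[0,0,-0.9,0,0,0,0],[0,0,-0.4,0,0,0,0],[0,0,0,0,0,0,0]]'
python3 -m jog '[[-0.4,0.8,0,0,0,0,0],[-0.4,0.8,0,0,0,0,0],[-0.4,0.8,0,0,0,0,0],[-0.4,0.8,0,0,0,0,0],[-0.4,0.8,0,0,0,0,0],[-0.4,0.8,0,0,0,0,0],[-0.4,0.8,0,0,0,0,0],[0,0,0,0,0,0,0],[0,0,0,0,0,0,0],[0,0,0,0,0,0,0]]'
python3 - <<'E'
from h import *
c=bot.capture('wrist'); t=bot.capture('side'); u=bot.capture('top')
o=np.zeros((600,800,3),np.uint8); o[:300,:400]=cv2.resize(c['color'],(400,300)); o[:300,410:800]=cv2.resize(t['color'][90:290,180:440],(390,300)); o[300:,:400]=cv2.resize(u['color'],(400,300)); o[300:,410:800]=cv2.resize(c['color'][40:250,180:453],(390,300)); save('m16',o)
E
```

```text
t: 61.93
tcp_pos: [0.4529, -0.3197, 0.1068]
tool_rot: [-0.0, 0.2, 0.98, 0.0]
ft_force: [1.0, 0.7, 0.8]
opening: 0.0006
finger_force: 0.3
t: 62.77
tcp_pos: [0.4081, -0.3008, 0.0651]
tool_rot: [-0.001, 0.2, 0.98, 0.0]
ft_force: [-0.7, 0.6, 0.2]
opening: 0.0006
finger_force: 0.5
lane 4 x,y,z mm [-55.1  -0.5  65.1] yaw 156.9 F [-0.7  0.6  0.2] q [-0.7  -0.13  1.73 -0.    1.54 -1.87]
t: 63.6
tcp_pos: [0.4084, -0.301, 0.0597]
tool_rot: [0.0, 0.2, 0.98, -0.0]
ft_force: [-10.7, 7.0, 25.2]
opening: 0.0004
finger_force: 12.5
lane 4 x,y,z mm [-54.8  -0.6  59.7] yaw 156.9 F [-10.7   7.   25.2] q [-0.7  -0.13  1.74 -0.    1.53 -1.87]
t: 64.43
tcp_pos: [0.4097, -0.3018, 0.2784]
tool_rot: [0.003, 0.2, 0.98, -0.002]
ft_force: [0.6, -0.7, 0.4]
opening: 0.0005
finger_force: 0.0
t: 65.27
tcp_pos: [0.5991, -0.139, 0.2716]
tool_rot: [-0.002, 0.2, 0.98, -0.0]
ft_force: [-1.0, 0.1, 0.6]
opening: 0.0003
finger_force: 0.0
```

View pics/m16.png

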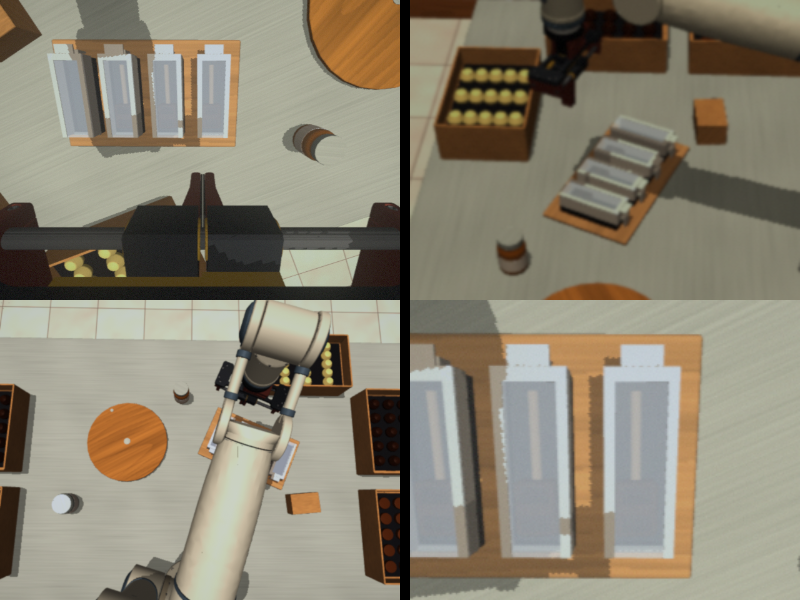

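All four covers are shut, with the sticks visible inside cases 1 to 3 ((215,85), (167,85), (122,85) in the upper-left inset). The turntable is empty, and the jar, tin and carton are in place.

```bash
python3 -c "
from rig import bot
print(bot.close_job())"
```

```text
the job is handed in; nothing more can be done
None
```

The job is handed in: the three sticks present are packed one each in cases 1 to 3, all four covers are shut (case 4 empty), and the jar, tin and carton are undisturbed, though my first try at cover 1 pressed on its tab with 67 N through the fingertips before I backed off and re-did it.

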